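# Load sample sleeves on a lever-clamp test manifold

## Task

Set up the rinse manifold for the next run: for every sleeve on the bench, swing open the clamp lever of the station of the same colour, push the sleeve fully down onto that station's spigot, and swing the lever fully shut over it. There may be fewer sleeves than stations: a station without a sleeve stays empty, and all three levers must be shut when you finish. Do not disturb the beaker, meter, brush and timer nearby.

Things in the scene. Friction and masses are not known exactly. Their poses are not given: they have to be found in the camera images.
- plate: flat aluminium drip plate, 220 (x) x 360 (y) x 8 mm, fixed to the bench; origin at the centre of its underside. The three clamp stations stand on it side by side, 130 mm apart along its y, in any colour order.
- station_blue: blue clamp station, fixed on the plate: grey block 130 (x) x 74 (y) x 35 mm high, with a coloured foot ring and a brass spigot (diameter 36, standing 30 mm above the block, top edge chamfered). Origin on the spigot's axis at the underside of the block, z up, x pointing away from the handle towards the hinge.
- seat_blue (a point): point on the blue spigot's axis at the block's top (35 mm above the station's origin): the underside centre of a fully seated sleeve comes here
- hinge_blue (a point): hinge axis of the blue lever (axis along the station's y), between two narrow cheeks 58 mm along the station's +x from the spigot's axis and 115 mm above its origin; same axes as the station
- handle_blue (a point): middle of the blue lever's plastic handle (50 long, 18 wide, 18 mm thick), 120 mm from the hinge axis; turns with the lever. Shut, the handle sticks out at the station's -x side, 62 mm from the spigot's axis
- lever_blue (a joint): angle of the blue clamp lever: 0 = shut (level, its rubber pad lying over the spigot, 2.5 mm above the top of a seated sleeve), 1.57 = straight up, 1.75 = open stop. It is stiff (about 1.5 N at the handle) and stays where it is left; the bar is 14 mm wide and 12 mm thick
- sleeve_blue: loose rigid blue plastic sleeve (open tube), 70 mm long overall: tube of outside diameter 48 and bore 40 (straight through) with a foot flange of diameter 72, 10 mm thick; stands upright on the flange; origin at the centre of its underside, z along its axis. May be absent (None)
- station_yellow: yellow clamp station, fixed on the plate: grey block 130 (x) x 74 (y) x 35 mm high, with a coloured foot ring and a brass spigot (diameter 36, standing 30 mm above the block, top edge chamfered). Origin on the spigot's axis at the underside of the block, z up, x pointing away from the handle towards the hinge.
- seat_yellow (a point): point on the yellow spigot's axis at the block's top (35 mm above the station's origin): the underside centre of a fully seated sleeve comes here
- hinge_yellow (a point): hinge axis of the yellow lever (axis along the station's y), between two narrow cheeks 58 mm along the station's +x from the spigot's axis and 115 mm above its origin; same axes as the station
- handle_yellow (a point): middle of the yellow lever's plastic handle (50 long, 18 wide, 18 mm thick), 120 mm from the hinge axis; turns with the lever. Shut, the handle sticks out at the station's -x side, 62 mm from the spigot's axis
- lever_yellow (a joint): angle of the yellow clamp lever: 0 = shut (level, its rubber pad lying over the spigot, 2.5 mm above the top of a seated sleeve), 1.57 = straight up, 1.75 = open stop. It is stiff (about 1.5 N at the handle) and stays where it is left; the bar is 14 mm wide and 12 mm thick
- sleeve_yellow: loose rigid yellow plastic sleeve (open tube), 70 mm long overall: tube of outside diameter 48 and bore 40 (straight through) with a foot flange of diameter 72, 10 mm thick; stands upright on the flange; origin at the centre of its underside, z along its axis. May be absent (None)
- station_red: red clamp station, fixed on the plate: grey block 130 (x) x 74 (y) x 35 mm high, with a coloured foot ring and a brass spigot (diameter 36, standing 30 mm above the block, top edge chamfered). Origin on the spigot's axis at the underside of the block, z up, x pointing away from the handle towards the hinge.
- seat_red (a point): point on the red spigot's axis at the block's top (35 mm above the station's origin): the underside centre of a fully seated sleeve comes here
- hinge_red (a point): hinge axis of the red lever (axis along the station's y), between two narrow cheeks 58 mm along the station's +x from the spigot's axis and 115 mm above its origin; same axes as the station
- handle_red (a point): middle of the red lever's plastic handle (50 long, 18 wide, 18 mm thick), 120 mm from the hinge axis; turns with the lever. Shut, the handle sticks out at the station's -x side, 62 mm from the spigot's axis
- lever_red (a joint): angle of the red clamp lever: 0 = shut (level, its rubber pad lying over the spigot, 2.5 mm above the top of a seated sleeve), 1.57 = straight up, 1.75 = open stop. It is stiff (about 1.5 N at the handle) and stays where it is left; the bar is 14 mm wide and 12 mm thick
- sleeve_red: loose rigid red plastic sleeve (open tube), 70 mm long overall: tube of outside diameter 48 and bore 40 (straight through) with a foot flange of diameter 72, 10 mm thick; stands upright on the flange; origin at the centre of its underside, z along its axis. May be absent (None)
- beaker: empty glass beaker, diameter 72, 95 mm high, bystander; origin at the centre of its underside
- meter: white hand-held meter lying flat, 75 x 150 x 24 mm, bystander; origin at the centre of its underside
- brush: wooden-handled brush, 170 mm long, lying flat, bystander
- timer: black round stop timer, diameter 56, 16 mm thick, lying flat, bystander
Not all that is in view belongs to the job. Of the things that look like the sleeve_yellow, the larger one is meant. There is more than one size of the sleeve_red; the one meant has the size given above.

How it is judged:
By the outcome, as a careful person would: the job done as asked, in the order asked, and still so for the second after the job is handed in, with the robot touching nothing.
Of sleeve_blue, sleeve_yellow, sleeve_red only 2 to 3 are there at a start; the rules pass over those that are not, and their reading is None.
At some moment in a run one of sleeve_blue, sleeve_yellow, sleeve_red may be knocked a few centimetres aside while the robot is not near it.
It also fails if it takes over 210 s, if anything falls off the work surface, if the arm or the gripper's body presses on something with over 40 N, if the wrist force passes 120 N, or if a joint passes its speed limit or range.

## Robot

A 7-joint arm with a two-finger parallel gripper is mounted at the origin on the work surface. World frame = base frame: x ahead of the robot, y to its left, z up, the work surface at z = 0. Lengths are in m, angles in rad, forces in N, time in s.
With the tool pointing down it reaches from about 0.425 to 0.825 m from the base axis. Payload 3.6 kg.
Tool frame: the origin (TCP) lies between the finger pads; the fingertips stand ahead of it and the grasp point (between the pads) is the TCP (env.nose_length is the z of the fingertips in the tool frame, in m); z points along the fingers, y is the line along which they close (so a half turn about z gives the same grasp; the last joint's range is limited). The gripper opens to 85 mm and grips with 20 to 120 N. Pads are 22 mm wide; open, the fingers measure 114 mm over their backs; the gripper's body (76 mm by 85 mm) begins 54 mm behind the grasp point. The pads swing forward as they close: fully open they stand 13 mm farther back than shut.
Start: joints at [1.302, 0.615, -0.013, 1.423, 0.008, 1.103, -0.04], TCP at [0.156, -0.631, 0.25] pointing down, gripper open.
Joint ranges: [-3.12, 3.12], [-0.3, 2.06], [-1.34, 1.32], [0.26, 2.42], [-1.36, 4.5], [0.01, 1.98], [-2.84, 2.84]. Speed limits (rad/s): [2.79, 2.79, 3.14, 3.14, 3.14, 3.14, 3.14].

## Interface

Orientations are given as a rotation vector (axis times angle).
In Python, from bench import observe, optics, job, finder, env gives the robot as it stands.
- The arm moves only by the tool servo_tool, never from a script. Its argument "rows" is a list of rows, each a list of 7 numbers: the shift along the tool's x, y, z scaled (see below), then the turn, a rotation vector about the tool's x, y, z scaled (see below), then the opening, from -1 (shut) to 1 (fully open). In form: [[x, y, z, wx, wy, wz, hand], ...]. A call has 1 to 12 rows; each row is the pose to reach, as a shift and turn from the pose commanded when the call began, along the tool's axes at that moment; what a row does not reach only later rows make up. The controller multiplies each number of a shift by 100 mm and each number of a turn by 0.5 rad. A row lasts 1/12 s, in which the tool goes at most 41.7 mm and 7.16 degrees, less where a joint would pass 70% of its speed; a pose out of reach is approached as far as the arm can. A call with a number of a shift or a turn outside -1 to 1 is refused whole. A call with a gripper value outside its range is refused whole. The fingers move at their own pace and stop on an object; "squeeze" is the grip in N (left out, the last holds). Time passes only in rows, so rows that repeat a pose let the fingers close. It gives the time, the measured TCP pose, the force, the opening and the grip force at its end, in the units of the state.
- observe(): the state, without advancing time (a new reading comes with each control period).
- optics.read_camera(name): name is "scene" or "top" or "wrist"; returns a dict with "color" (480x640x3 uint8, red, green, blue), "mtx" (3x3 intrinsics, pixels), "R" (3x3) and "t" (3): a world point X has camera coordinates R X + t. Camera axes: x right, y down, z forward; pixel columns grow to the right and rows downward; lengths in m; the calibration is good to about 2 mm. A picture is of the moment at which its call begins. There is no depth.
- job.sign_off(): hands the job in; it is judged then, once.
Trained networks look in the newest picture that a camera, given by its name, has taken for a name from the list of things; names that differ only in an ending like _2 or _b are one class to them, and where a whole thing is asked for, a point or a joint stands for the part that bears it (a point fixed in the world has none). Each returns a list of dicts, best first, with "confidence" (0 to 1); they miss things now and then, are a little off and sometimes report something else, mostly with a low value. They report only what shows in the picture. A call takes as long as a camera call. They do not tell look-alikes from the thing itself.
- finder.boxes_of(camera, label): "pixel" ([column, row] in pixels, amid what is visible of it).
- finder.masks_of(camera, label): "pixels" (480x640 bool, what is visible of it) and "pixel" ([column, row] in pixels, amid what is visible of it).
The state is a dict: "t": time; "joints": joint angles; "qvel": joint speeds; "tau": joint torques, N m; "position": TCP position; "tool_rot": TCP orientation; "force": force on the tool from outside, world axes, zero at the start; "torque": the same for the moment, N m; "finger_gap": opening from 0.0 (shut) to 1.0 (fully open); "finger_force": force on a finger pad.
Only numpy, scipy, OpenCV 4.12 (cv2) and the standard library are available. Lean on these libraries where they do the work, as an engineer would, in place of code of your own. Each camera call takes 0.05 s, during which the arm holds its last target. There are 200 camera calls.

## Working session

There is one attempt and no reset: what is moved stays moved. The work goes in short steps, Python scripts to look and compute and a tool call to move; the robot and the scene stay as the last step left them, time stands still between calls to the robot, and variables do not carry over. Pictures are saved under pics/ and viewed, at most 14 in all, crops included, and the job is handed in when it is done.

Besides the shell and the picture viewer there is one more tool, called after "Call:" in YAML: its name, and indented under it one key for each argument. servo_tool: Moves the arm, as the interface text tells. Its arguments: {"type":"object","properties":{"rows":{"type":"array"},"squeeze":{"type":"number"}},"required":["rows"]}

```bash
ls; mkdir -p pics; python3 - <<'E'
from bench import observe, optics, env
import cv2
s=observe();print({k:(v.round(3) if hasattr(v,'round') else v) for k,v in s.items()});print(env.nose_length)
for c in ("scene","top"):
    r=optics.read_camera(c);cv2.imwrite(f"pics/{c}0.png",r["color"][:,:,::-1]);print(c,r["mtx"],r["R"].round(3),r["t"])
E
```

```text
pics
{'t': 0.0, 'joints': array([ 1.303,  0.616, -0.013,  1.425,  0.008,  1.103, -0.04 ]), 'qvel': array([ 0.   ,  0.   , -0.001,  0.   , -0.   ,  0.   , -0.   ]), 'tau': array([-0.0000e+00, -4.6922e+01,  2.5900e-01, -1.7104e+01,  1.0000e-02,
        9.0000e-03, -0.0000e+00]), 'position': array([ 0.155, -0.63 ,  0.249]), 'tool_rot': array([-3.116e+00, -3.790e-01,  1.000e-03]), 'force': array([ 0.699, -0.467,  0.413]), 'torque': array([ 0.019,  0.028, -0.001]), 'finger_force': 0.0, 'finger_gap': 1.000880231614836}
0.019
scene [[623.29114218   0.         324.73301688]
 [  0.         623.29114218 235.38599748]
 [  0.           0.           1.        ]] [[ 0.778  0.628 -0.016]
 [ 0.421 -0.54  -0.729]
 [-0.467  0.56  -0.685]] [-0.43600284 -0.14112798  1.66553558]
top [[599.32710239   0.         320.91314974]
 [  0.         599.32710239 245.52216438]
 [  0.           0.           1.        ]] [[-0.066 -0.998 -0.003]
 [-0.975  0.065 -0.214]
 [ 0.214 -0.011 -0.977]] [0.03730256 0.57073522 1.4765891 ]
```

View pics/scene0.png

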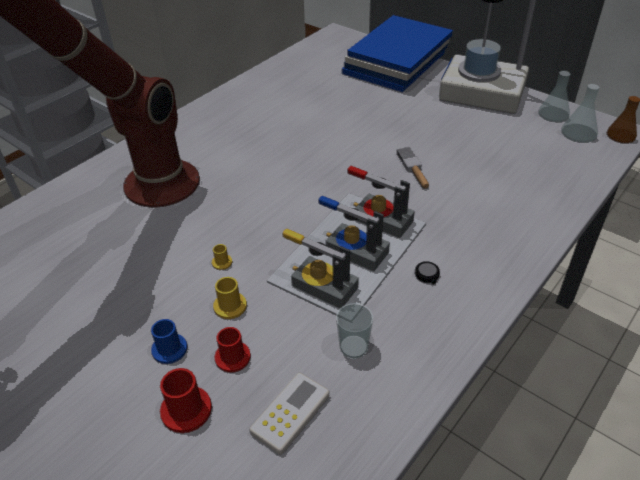

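View pics/top0.png

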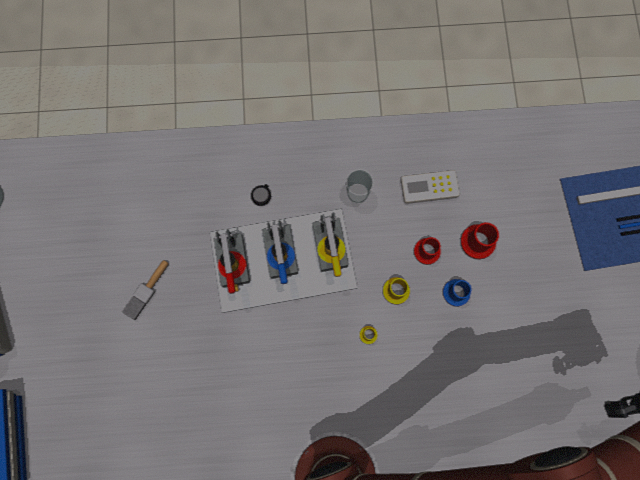

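The scene view shows yellow sleeves at (229,296) large and (221,257) small, a blue one at (167,340), and reds at (231,348) normal and (182,398) oversize. In the top view the same sleeves are at (396,290), (369,334), (457,291), (428,250) and (480,240). The stations run red (232,262), blue (281,255), yellow (331,247), all with their levers shut. My choice is yellow (396,290), the larger of the two, red (428,250), whose flange matches blue's in size, and blue (457,291). Next I measure them.

```bash
cat > lib.py <<'E'
import numpy as np, cv2
from scipy.optimize import minimize, least_squares
from scipy.spatial.transform import Rotation as Ro
from bench import observe, optics, finder
def proj(c,X):
    X=np.atleast_2d(X)@c["R"].T+c["t"]; return (X@c["mtx"].T)[:,:2]/X[:,2:]
def ray(c,px):
    d=c["R"].T@np.linalg.solve(c["mtx"],[px[0],px[1],1.]); return -c["R"].T@c["t"],d/np.linalg.norm(d)
def atz(c,px,z):
    o,d=ray(c,px); return o+d*(z-o[2])/d[2]
def tri(obs):  # [(cam,px)] -> point, residual px
    A=sum(np.eye(3)-np.outer(d,d) for o,d in (ray(*q) for q in obs)); b=sum((np.eye(3)-np.outer(d,d))@o for o,d in (ray(*q) for q in obs))
    X=np.linalg.solve(A,b); return X,[np.round(np.linalg.norm(proj(c,X)[0]-p),1) for c,p in obs]
def cmask(img,col):
    h,s,v=cv2.split(cv2.cvtColor(img,cv2.COLOR_RGB2HSV)); h=h.astype(int)
    H={"red":(h<8)|(h>172),"yellow":(h>18)&(h<34),"blue":(h>100)&(h<125)}[col]
    return (H&(s>140)&(v>30)).astype(np.uint8)
def blobs(m,amin=60):
    n,l,st,ce=cv2.connectedComponentsWithStats(m)
    return [(l==i,st[i],ce[i]) for i in range(1,n) if st[i][4]>=amin]
A=np.linspace(0,2*np.pi,48,endpoint=False)
def circ(p,r,z): return np.c_[p[0]+r*np.cos(A),p[1]+r*np.sin(A),np.full(48,p[2]+z)]
def sil(c,p,S=4,k=1.):
    m=np.zeros((480*S,640*S),np.uint8)
    for r,a,b in((.036,0,.010),(.024,.010,.070)):
        q=proj(c,np.r_[circ(p,r*k,a*k),circ(p,r*k,b*k)])*S
        cv2.fillConvexPoly(m,cv2.convexHull(q.astype(np.float32)).astype(np.int32),1)
    return m
def outer(m):  # filled outline
    cs,_=cv2.findContours(m.astype(np.uint8),cv2.RETR_EXTERNAL,cv2.CHAIN_APPROX_NONE); o=np.zeros_like(m,np.uint8)
    cv2.drawContours(o,cs,-1,1,-1); return o
def fit(cms,p0,k=1.,S=4):  # cms: [(cam,mask)], fits x,y,z by silhouette IoU
    up=[cv2.resize(outer(m),None,fx=S,fy=S,interpolation=cv2.INTER_LINEAR) for _,m in cms]
    def f(p):
        e=0
        for (c,_),u in zip(cms,up):
            s=sil(c,p,S,k); e+=1-(s&u).sum()/max(1,(s|u).sum())
        return e/len(cms)
    r=minimize(f,p0,method="Nelder-Mead",options=dict(initial_simplex=np.array(p0)+np.r_[np.zeros((1,3)),.01*np.eye(3)],xatol=2e-4,fatol=1e-4))
    return r.x,1-r.fun
def step(target,rot=None,s=None):
    s=s or observe(); R=Ro.from_rotvec(s["tool_rot"]); out=R.inv().apply(np.array(target)-s["position"])*10
    w=(R.inv()*rot).as_rotvec()*2 if rot is not None else np.zeros(3)
    return out.round(3),w.round(3)
E
python3 - <<'E'
from lib import *
cs={n:optics.read_camera(n) for n in("scene","top")}
for col in("yellow","blue","red"):
    B={}
    for n,c in cs.items():
        B[n]=blobs(cmask(c["color"],col))
        print(n,col,[(b[2].round(0).tolist(),int(b[1][4])) for b in B[n]])
pix={"yellow":((229,296),(396,290)),"blue":((167,340),(457,291)),"red":((231,348),(428,250)),"red_big":((182,398),(480,240)),"yel_small":((221,257),(369,334))}
for k,(a,b) in pix.items():
    col={"red_big":"red","yel_small":"yellow"}.get(k,k)
    ms=[]
    for n,p in zip(cs,(a,b)):
        bb=min(blobs(cmask(cs[n]["color"],col)),key=lambda q:np.hypot(*(q[2]-p))); ms.append((cs[n],bb[0]))
    p0=tri([(cs["scene"],a),(cs["top"],b)])[0]; p0[2]=0
    best=max((fit(ms,p0,s)+(s,) for s in(.6,1.,1.35)),key=lambda q:q[1])
    print(k,"pos",best[0].round(4),"iou",round(best[1],3),"scale",best[2], [fit([m],p0,best[2])[0].round(3) for m in ms])
c=cs["top"]; print("plate",[atz(c,p,.008).round(3) for p in((210,233),(343,210),(356,289),(222,312))])
for col in("red","blue","yellow"):
    for l in("handle_","hinge_","station_"):
        o=[]
        for n in cs:
            r=finder.boxes_of(n,l+col); o.append((cs[n],r[0]["pixel"]) if r else None)
        if all(o): print(l+col,[np.round(q[1]) for q in o],tri(o))
E
```

```text
scene yellow [([379.0, 203.0], 130), ([351.0, 234.0], 144), ([293.0, 236.0], 159), ([221.0, 258.0], 338), ([318.0, 273.0], 578), ([229.0, 299.0], 980)]
top yellow [([332.0, 255.0], 473), ([396.0, 291.0], 444), ([368.0, 335.0], 176)]
scene blue [([400.0, 43.0], 3512), ([386.0, 75.0], 890), ([328.0, 202.0], 143), ([351.0, 241.0], 290), ([167.0, 342.0], 1148)]
top blue [([629.0, 225.0], 98), ([282.0, 262.0], 427), ([456.0, 292.0], 479), ([4.0, 439.0], 706), ([20.0, 437.0], 500)]
scene red [([113.0, 55.0], 132), ([144.0, 93.0], 207), ([138.0, 135.0], 98), ([160.0, 167.0], 90), ([172.0, 188.0], 710), ([357.0, 172.0], 132), ([133.0, 188.0], 175), ([368.0, 208.0], 105), ([388.0, 209.0], 110), ([231.0, 351.0], 1168), ([183.0, 401.0], 2465)]
top red [([479.0, 240.0], 953), ([427.0, 251.0], 483), ([233.0, 271.0], 438), ([348.0, 446.0], 75), ([624.0, 463.0], 576), ([306.0, 462.0], 238), ([367.0, 463.0], 120), ([588.0, 469.0], 394), ([344.0, 474.0], 99), ([544.0, 475.0], 199)]
yellow pos [ 0.4508 -0.1904 -0.0055] iou 0.897 scale 1.0 [array([ 0.407, -0.157, -0.066]), array([ 0.46 , -0.201, -0.077
[... 1180 characters left out ...]
)
hinge_blue [array([358., 237.]), array([279., 250.])] (array([0.57013171, 0.10894458, 0.05104054]), [np.float64(0.1), np.float64(0.1)])
station_blue [array([359., 240.]), array([280., 255.])] (array([0.5654773, 0.1114099, 0.0342088]), [np.float64(3.1), np.float64(2.7)])
handle_yellow [array([309., 249.]), array([332., 247.])] (array([ 0.5525812 , -0.03023613,  0.10981628]), [np.float64(2.7), np.float64(2.3)])
hinge_yellow [array([322., 274.]), array([278., 252.])] (array([ 0.55082853,  0.07622727, -0.03896877]), [np.float64(21.1), np.float64(18.4)])
station_yellow [array([321., 273.]), array([334., 243.])] (array([ 0.57828355, -0.03413843,  0.05572282]), [np.float64(0.4), np.float64(0.3)])
```

```bash
python3 - <<'E'
from lib import *
s=observe();R=Ro.from_rotvec(s["tool_rot"]);print(R.as_matrix().round(3))
G=Ro.from_euler("z",.108)*Ro.from_rotvec([np.pi,0,0])
d=step((.46,-.26,.36),G,s);print(d)
print("after turn",step((.46,-.26,.36),None,dict(position=s["position"],tool_rot=G.as_rotvec())))
E
```

```text
[[ 0.971  0.239  0.   ]
 [ 0.239 -0.971  0.   ]
 [ 0.    -0.    -1.   ]]
(array([ 3.844, -2.874, -1.097]), array([-0.   , -0.   ,  0.268]))
after turn (array([ 3.426, -3.361, -1.097]), array([0., 0., 0.]))
```

Call:
servo_tool:
  rows:
    - [0.2, -0.2, -0.1, 0, 0, 0.07, 1]
    - [0.45, -0.4, -0.2, 0, 0, 0.14, 1]
    - [0.7, -0.6, -0.3, 0, 0, 0.21, 1]
    - [0.9, -0.8, -0.3, 0, 0, 0.268, 1]
    - [0.9, -0.8, -0.3, 0, 0, 0.268, 1]

```text
t: 1.52
position: [0.2299, -0.5266, 0.2815]
tool_rot: [-3.133, -0.183, -0.008]
force: [0.9, 1.2, -0.4]
finger_gap: 0.996
finger_force: 0.0
```

Call:
servo_tool:
  rows:
    - [0.22, -0.2, -0.07, 0, 0, 0, 1]
    - [0.44, -0.4, -0.14, 0, 0, 0, 1]
    - [0.66, -0.6, -0.2, 0, 0, 0, 1]
    - [0.88, -0.82, -0.27, 0, 0, 0, 1]

```text
t: 1.85
position: [0.3029, -0.4404, 0.3075]
tool_rot: [3.137, 0.168, -0.0]
force: [0.7, -0.8, 0.0]
finger_gap: 0.999
finger_force: 0.0
```

Call:
servo_tool:
  rows:
    - [0.22, -0.2, -0.07, 0, 0, 0, 1]
    - [0.44, -0.4, -0.14, 0, 0, 0, 1]
    - [0.66, -0.6, -0.2, 0, 0, 0, 1]
    - [0.88, -0.82, -0.27, 0, 0, 0, 1]

```text
t: 2.18
position: [0.3817, -0.3494, 0.3346]
tool_rot: [3.137, 0.168, -0.0]
force: [-0.8, 0.2, 0.9]
finger_gap: 1.0
finger_force: 0.0
```

Call:
servo_tool:
  rows:
    - [0.22, -0.2, -0.07, 0, 0, 0, 1]
    - [0.44, -0.4, -0.14, 0, 0, 0, 1]
    - [0.66, -0.6, -0.2, 0, 0, 0, 1]
    - [0.88, -0.82, -0.27, 0, 0, 0, 1]
    - [0.88, -0.82, -0.27, 0, 0, 0, 1]
    - [0.88, -0.82, -0.27, 0, 0, 0, 1]

```text
t: 2.68
position: [0.4612, -0.2572, 0.3616]
tool_rot: [-3.137, -0.177, -0.002]
force: [-0.5, -1.4, -0.2]
finger_gap: 0.999
finger_force: 0.0
```

```bash
python3 - <<'E'
from lib import *
s=observe();print(s["t"],s["position"].round(4),s["joints"].round(2))
c=optics.read_camera("wrist");cv2.imwrite("pics/w1.png",c["color"][:,:,::-1])
print(c["mtx"][0],(-c["R"].T@c["t"]).round(3),c["R"].round(2))
for k,p in dict(yellow=(.4508,-.1904,0),blue=(.4356,-.3482,0),red=(.5508,-.2824,0)).items(): print(k,proj(c,p).round(0))
E
```

```text
2.6833 [ 0.4612 -0.2572  0.3616] [ 0.53  0.33 -0.09  1.59  0.03  1.22 -1.02]
[403.2644753    0.         314.53612158] [ 0.541 -0.248  0.485] [[ 0.11 -0.99  0.  ]
 [-0.94 -0.11  0.31]
 [-0.31 -0.04 -0.95]]
yellow [[258. 173.]]
blue [[385. 200.]]
red [[345.  95.]]
```

View pics/w1.png

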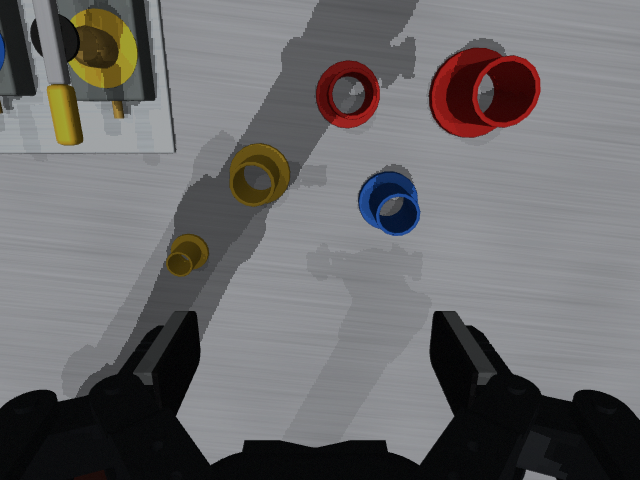

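The wrist view confirms the choice: large yellow (258,173), normal red (348,93), blue (388,203). The oversize red (485,90) and small yellow (187,255) are the decoys. Next I look over the stations.

Call:
servo_tool:
  rows:
    - [0.05, -0.3, 0, 0, 0, 0, 1]
    - [0.05, -0.6, 0, 0, 0, 0, 1]
    - [0.05, -0.95, 0, 0, 0, 0, 1]

```text
t: 2.98
position: [0.4535, -0.1661, 0.3607]
tool_rot: [3.136, 0.159, -0.002]
force: [0.0, 0.4, -0.4]
finger_gap: 0.997
finger_force: 0.0
```

Call:
servo_tool:
  rows:
    - [0.0, -0.3, 0, 0, 0, 0, 1]
    - [0.0, -0.6, 0, 0, 0, 0, 1]
    - [0.0, -1, 0, 0, 0, 0, 1]
    - [0.0, -1, 0, 0, 0, 0, 1]
    - [0.0, -1, 0, 0, 0, 0, 1]

```text
t: 3.4
position: [0.4432, -0.0639, 0.3614]
tool_rot: [3.136, 0.173, -0.0]
force: [-0.0, -0.2, 0.1]
finger_gap: 1.003
finger_force: 0.0
```

```bash
python3 - <<'E'
from lib import *
import pickle
s=observe();print(s["t"],s["position"].round(4))
c=optics.read_camera("wrist");cv2.imwrite("pics/w2.png",c["color"][:,:,::-1]);pickle.dump(c,open("w2.pkl","wb"))
E
```

```text
3.4 [ 0.4432 -0.0639  0.3614]
```

Call:
servo_tool:
  rows:
    - [0.0, -0.3, 0, 0, 0, 0, 1]
    - [0.0, -0.6, 0, 0, 0, 0, 1]
    - [0.0, -1, 0, 0, 0, 0, 1]
    - [0.0, -1, 0, 0, 0, 0, 1]
    - [0.0, -1, 0, 0, 0, 0, 1]

```text
t: 3.87
position: [0.4332, 0.0347, 0.3613]
tool_rot: [3.137, 0.171, -0.0]
force: [0.7, -0.5, -0.0]
finger_gap: 0.998
finger_force: 0.0
```

```bash
python3 - <<'E'
from lib import *
import pickle
s=observe();print(s["t"],s["position"].round(4))
c=optics.read_camera("wrist");cv2.imwrite("pics/w3.png",c["color"][:,:,::-1]);pickle.dump(c,open("w3.pkl","wb"))
E
```

```text
3.8667 [0.4332 0.0347 0.3613]
```

View pics/w3.png

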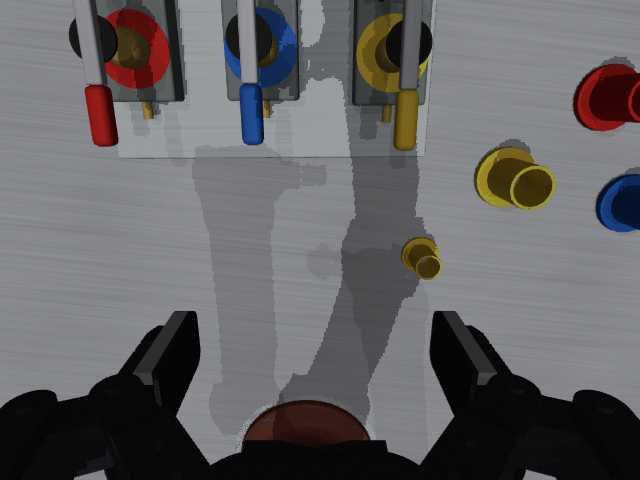

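The wrist view shows the shut lever handles at red (102,116), blue (252,114) and yellow (405,120), with a bar and round pad over each spigot.

```bash
python3 - <<'E'
from lib import *
import pickle
a,b=[pickle.load(open(f"w{i}.pkl","rb")) for i in(2,3)]
sc=optics.read_camera("scene")
P3=dict(red=(102,116),blue=(252,114),yellow=(405,120)); SC=dict(red=(357,172),blue=(328,202),yellow=(293,236))
G={}
def cen(c,col,p):
    q=min(blobs(cmask(c["color"],col)),key=lambda q:np.hypot(*(q[2]-p)));(x,y),wh,_=cv2.minAreaRect(np.argwhere(q[0])[:,::-1].astype(np.float32));return np.array([x,y]),np.round(wh,1)
for col,p in P3.items():
    c3,wh=cen(b,col,p); X0=atz(b,c3,.123)
    p2,wh2=cen(a,col,proj(a,X0)[0]); ps,_=cen(sc,col,SC[col])
    X,r=tri([(a,p2),(b,c3)]); Y,r2=tri([(a,p2),(b,c3),(sc,ps)])
    print(col,c3,wh,p2,wh2,X.round(4),r,Y.round(4),r2,"z-fixed",X0.round(4),atz(a,p2,.123).round(4)); G[col]=Y
v=G["red"]-G["yellow"];print("yaw",np.arctan2(-v[0],v[1]),np.linalg.norm(v), np.linalg.norm(G["red"]-G["blue"]))
E
```

```text
red [101.39189148 114.85134888] [62.6 25.8] [  2.5 127.5] [31.  5.] [0.4716 0.2421 0.0838] [np.float64(7.5), np.float64(7.3)] [0.4763 0.223  0.1197] [np.float64(13.9), np.float64(7.0), np.float64(2.1)] z-fixed [0.4814 0.2241 0.123 ] [0.471  0.2116 0.123 ]
blue [266.55441284  78.13760376] [ 48.5 136.5] [168.19647217  46.10783005] [79.6 57.9] [0.542  0.0883 0.0718] [np.float64(15.8), np.float64(15.7)] [0.5329 0.0648 0.1637] [np.float64(25.6), np.float64(23.6), np.float64(4.4)] z-fixed [0.5263 0.085  0.123 ] [0.5518 0.0683 0.123 ]
yellow [386. 113.] [16.  8.] [300.82159424  78.42591095] [132.4  72.3] [ 0.5256 -0.0353  0.0545] [np.float64(18.1), np.float64(18.0)] [ 0.5193 -0.0339  0.1277] [np.float64(26.6), np.float64(22.6), np.float64(5.8)] z-fixed [ 0.5096 -0.019   0.123 ] [ 0.5392 -0.0421  0.123 ]
yaw 0.16589979322724474 0.26063546610078875 0.17365530266050094
```

```bash
python3 - <<'E'
from lib import *
import pickle
a,b=[pickle.load(open(f"w{i}.pkl","rb")) for i in(2,3)]
sc=optics.read_camera("scene")
P3=dict(red=(102,116),blue=(252,114),yellow=(405,120)); SC=dict(red=(357,172),blue=(328,202),yellow=(293,236)); TIP=dict(red=84,blue=83,yellow=88)
def cen(c,col,p,row=0):
    m=cmask(c["color"],col)
    m=cv2.morphologyEx(m,cv2.MORPH_OPEN,np.ones((5,5))) if row else m
    if row: m[:row]=0; m[160:]=0
    q=min(blobs(m,100),key=lambda q:np.hypot(*(q[2]-p)));(x,y),wh,_=cv2.minAreaRect(np.argwhere(q[0])[:,::-1].astype(np.float32));return np.array([x,y]),np.round(wh)
G={}
for col,p in P3.items():
    c3,wh=cen(b,col,p,TIP[col]); X0=atz(b,c3,.123)
    try: p2,wh2=cen(a,col,proj(a,X0)[0],TIP[col])
    except Exception: p2=None
    ps,_=cen(sc,col,SC[col])
    o=[(b,c3),(sc,ps)]+([(a,p2)] if p2 is not None else [])
    Y,r=tri(o); print(col,c3,wh,p2,wh2,Y.round(4),r,"zfix",[atz(c,q,.123).round(4) for c,q in o]); 
    if p2 is not None:print(tri([o[0],o[2]])[0].round(4))
    G[col]=X0
v=G["red"]-G["yellow"];print("yaw",np.arctan2(-v[0],v[1]),np.linalg.norm(v))
cv2.imwrite("pics/w2c.png",a["color"][:200,:,::-1])
E
```

```text
red [101.39189148 114.85134888] [63. 26.] [  2.5 131.5] [21.  5.] [0.4747 0.2237 0.1191] [np.float64(8.4), np.float64(2.3), np.float64(15.4)] zfix [array([0.4814, 0.2241, 0.123 ]), array([0.4776, 0.2266, 0.123 ]), array([0.4675, 0.212 , 0.123 ])]
[0.4708 0.2368 0.0928]
blue [258.5 113.5] [61. 37.] [135.84280396 112.320961  ] [61. 24.] [0.4978 0.0911 0.1298] [np.float64(2.6), np.float64(0.6), np.float64(2.6)] zfix [array([0.4973, 0.0899, 0.123 ]), array([0.4943, 0.0971, 0.123 ]), array([0.4965, 0.0961, 0.123 ])]
[0.4981 0.0871 0.1446]
yellow [396.5 118.5] [61. 43.] [294. 118.] [60. 28.] [ 0.5054 -0.0345  0.1204] [np.float64(5.9), np.float64(1.1), np.float64(5.7)] zfix [array([ 0.5061, -0.0288,  0.123 ]), array([ 0.5045, -0.0358,  0.123 ]), array([ 0.5068, -0.0394,  0.123 ])]
[ 0.5051 -0.0375  0.0796]
yaw 0.09742047424826272 0.2541357317014395
```

View pics/w2c.png

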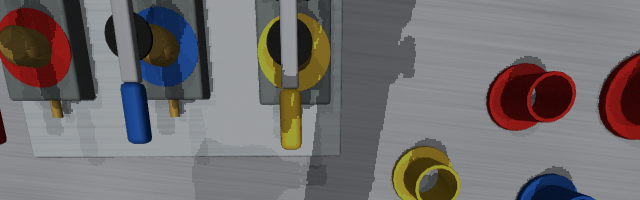

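```bash
python3 - <<'E'
from lib import *
import pickle
a,b=[pickle.load(open(f"w{i}.pkl","rb")) for i in(2,3)]
sc=optics.read_camera("scene")
O=dict(red=[(b,(102,115)),(sc,(357,172))],blue=[(b,(252.5,113.5)),(a,(136,112.3)),(sc,(328,202))],yellow=[(b,(406,119)),(a,(291,119)),(sc,(293,236))])
for k,o in O.items(): print(k,tri(o),tri(o[:2])[0].round(4))
off=dict(red=.13,blue=0,yellow=-.13)
def res(p):
    e=[]
    for k,o in O.items():
        X=np.array([p[0]-off[k]*np.sin(p[2]),p[1]+off[k]*np.cos(p[2]),p[3]])
        e+=[proj(c,X)[0]-q for c,q in o]
    return np.ravel(e)
r=least_squares(res,[.5,.09,.1,.123],loss="soft_l1");p=r.x;print(p.round(4),res(p).round(1))
ex=np.array([np.cos(p[2]),np.sin(p[2])])
for k in O:
    h=np.array([p[0]-off[k]*np.sin(p[2]),p[1]+off[k]*np.cos(p[2])]);print(k,"handle",h.round(4),"spigot",(h+.062*ex).round(4),"hinge",(h+.12*ex).round(4))
G=Ro.from_euler("z",p[2])*Ro.from_rotvec([np.pi,0,0]);s=observe()
print(s["position"],step((p[0]+.13*np.sin(p[2]),p[1]-.13*np.cos(p[2]),.123),G))
E
```

```text
red (array([0.48179787, 0.22214168, 0.12647365]), [np.float64(0.4), np.float64(0.1)]) [0.4818 0.2221 0.1265]
blue (array([0.49672911, 0.09437419, 0.12655161]), [np.float64(0.2), np.float64(0.2), np.float64(0.1)]) [0.4968 0.0945 0.1266]
yellow (array([ 0.5062149 , -0.03681586,  0.12440756]), [np.float64(0.5), np.float64(0.6), np.float64(0.0)]) [ 0.5062 -0.0369  0.1239]
[0.4949 0.0933 0.0924 0.1262] [-1.  -1.6  0.4  0.2  1.3  2.5  1.6  2.5 -0.8 -0.  -0.1 -0.3 -0.9 -1.3
  0.4 -0.7]
red handle [0.4829 0.2227] spigot [0.5446 0.2285] hinge [0.6024 0.2338]
blue handle [0.4949 0.0933] spigot [0.5566 0.099 ] hinge [0.6144 0.1044]
yellow handle [ 0.5069 -0.0361] spigot [ 0.5686 -0.0304] hinge [ 0.6264 -0.0251]
[0.43344302 0.03242136 0.36110395] (array([0.661, 0.755, 2.381]), array([0.002, 0.001, 0.021]))
```

Call:
servo_tool:
  rows:
    - [0.2, 0.2, 0.2, 0, 0, 0.01, 1]
    - [0.4, 0.45, 0.4, 0, 0, 0.02, 1]
    - [0.66, 0.755, 0.6, 0, 0, 0.021, 1]
    - [0.66, 0.755, 0.9, 0, 0, 0.021, 1]

```text
t: 4.4
position: [0.5125, -0.0414, 0.272]
tool_rot: [3.133, 0.134, 0.015]
force: [1.2, -0.7, 0.5]
finger_gap: 1.001
finger_force: 0.0
```

Call:
servo_tool:
  rows:
    - [0, 0, 0.3, 0, 0, 0, 1]
    - [0, 0, 0.6, 0, 0, 0, 1]
    - [0, 0, 0.7, 0, 0, 0, 1]
    - [0, 0, 0.7, 0, 0, 0, 1]
    - [0, 0, 0.7, 0, 0, 0, 1]

```text
t: 4.82
position: [0.5069, -0.0345, 0.201]
tool_rot: [3.138, 0.149, -0.002]
force: [-0.8, 0.3, 0.8]
finger_gap: 0.995
finger_force: 0.0
```

```bash
python3 - <<'E'
from lib import *
s=observe();print(s["position"],step((.5067,-.0365,.124),None,s))
c=optics.read_camera("wrist");cv2.imwrite("pics/w4.png",c["color"][:,:,::-1]);print(proj(c,[(.5067,-.0365,.124),(.5686,-.0304,.043)]))
E
```

```text
[ 0.50688911 -0.03449367  0.20099938] (array([-0.003,  0.02 ,  0.77 ]), array([0., 0., 0.]))
[[317.71480919 259.21686139]
 [316.69963508 129.01858416]]
```

View pics/w4.png

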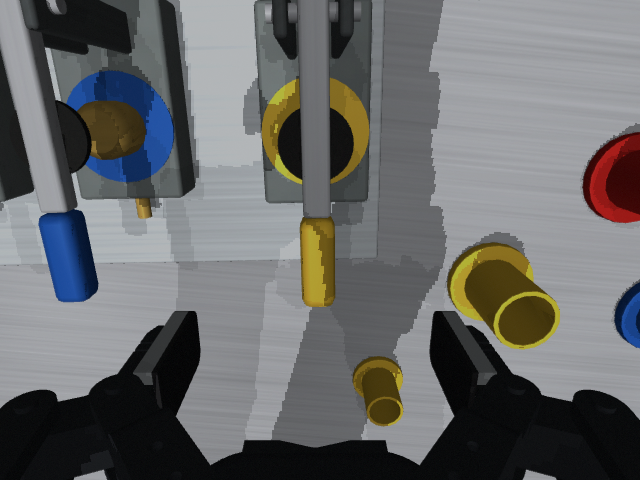

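The handle at (318,262) and the yellow ring centre at (316,131) match the predictions. Descending, gripping and opening.

Call:
servo_tool:
  rows:
    - [0, 0.02, 0.3, 0, 0, 0, 1]
    - [0, 0.02, 0.6, 0, 0, 0, 1]
    - [0, 0.02, 0.77, 0, 0, 0, 1]
    - [0, 0.02, 0.77, 0, 0, 0, 0]
    - [0, 0.02, 0.77, 0, 0, 0, -1]
    - [0, 0.02, 0.77, 0, 0, 0, -1]
    - [0, 0.02, 0.77, 0, 0, 0, -1]
    - [0, 0.02, 0.77, 0, 0, 0, -1]
    - [0, 0.02, 0.77, 0, 0, 0, -1]
    - [0, 0.02, 0.77, 0, 0, 0, -1]
    - [0, 0.02, 0.77, 0, 0, 0, -1]
  squeeze: 25

```text
t: 5.78
position: [0.508, -0.0359, 0.1256]
tool_rot: [3.136, 0.154, 0.004]
force: [-0.7, -3.8, 6.6]
finger_gap: 0.206
finger_force: 29.6
```

Call:
servo_tool:
  rows:
    - [0.007, 0, -0.127, 0, 0, 0, -1]
    - [0.027, 0, -0.252, 0, 0, 0, -1]
    - [0.06, 0, -0.375, 0, 0, 0, -1]
    - [0.105, 0, -0.49, 0, 0, 0, -1]
    - [0.163, 0, -0.6, 0, 0, 0, -1]
    - [0.234, 0, -0.713, 0, 0, 0, -1]
    - [0.316, 0, -0.811, 0, 0, 0, -1]
    - [0.408, 0, -0.902, 0, 0, 0, -1]

```text
t: 6.45
position: [0.5457, -0.0316, 0.2133]
tool_rot: [3.137, 0.154, -0.009]
force: [0.7, -1.8, -8.1]
finger_gap: 0.203
finger_force: 28.2
```

Call:
servo_tool:
  rows:
    - [0.1, 0, -0.079, 0, 0, 0, -1]
    - [0.208, 0, -0.147, 0, 0, 0, -1]
    - [0.323, 0, -0.203, 0, 0, 0, -1]
    - [0.442, 0, -0.246, 0, 0, 0, -1]
    - [0.566, 0, -0.277, 0, 0, 0, -1]
    - [0.693, 0, -0.294, 0, 0, 0, -1]
    - [0.82, 0, -0.298, 0, 0, 0, -1]
    - [0.947, 0, -0.288, 0, 0, 0, -1]
    - [0.98, 0, -0.283, 0, 0, 0, -1]
    - [0.98, 0, -0.283, 0, 0, 0, -1]

```text
t: 7.28
position: [0.6443, -0.0204, 0.2418]
tool_rot: [-3.136, -0.154, 0.005]
force: [-1.5, 1.9, -0.8]
finger_gap: 0.206
finger_force: 29.2
```

Call:
servo_tool:
  rows:
    - [0, 0, 0, 0, 0, 0, 0]
    - [0, 0, 0, 0, 0, 0, 1]
    - [0, 0, 0, 0, 0, 0, 1]
    - [0, 0, 0, 0, 0, 0, 1]
    - [0, 0, -0.2, 0, 0, 0, 1]
    - [0, 0, -0.5, 0, 0, 0, 1]
    - [0, 0, -0.8, 0, 0, 0, 1]
    - [0, 0, -0.8, 0, 0, 0, 1]

```text
t: 7.95
position: [0.6483, -0.0214, 0.3305]
tool_rot: [3.137, 0.152, 0.023]
force: [0.3, -0.3, 1.4]
finger_gap: 0.999
finger_force: 0.0
```

Call:
servo_tool:
  rows:
    - [-0.25, 0.2, 0, 0, 0, 0, 1]
    - [-0.5, 0.4, 0, 0, 0, 0, 1]
    - [-0.75, 0.6, 0, 0, 0, 0, 1]
    - [-1, 0.75, 0, 0, 0, 0, 1]

```text
t: 8.28
position: [0.5519, -0.1082, 0.323]
tool_rot: [3.136, 0.15, 0.002]
force: [-0.7, 0.2, -0.2]
finger_gap: 0.999
finger_force: 0.0
```

Call:
servo_tool:
  rows:
    - [-0.25, 0.2, 0.2, 0, 0, 0, 1]
    - [-0.5, 0.4, 0.4, 0, 0, 0, 1]
    - [-0.75, 0.6, 0.6, 0, 0, 0, 1]
    - [-1, 0.75, 0.9, 0, 0, 0, 1]
    - [-1, 0.75, 1, 0, 0, 0, 1]
    - [-1, 0.75, 1, 0, 0, 0, 1]

```text
t: 8.78
position: [0.4574, -0.1915, 0.2206]
tool_rot: [-3.137, -0.146, 0.008]
force: [-0.0, 0.0, 0.8]
finger_gap: 0.998
finger_force: 0.0
```

```bash
cat >> lib.py <<'E'
def locate(col,p0,cams=("wrist","scene","top"),k=1.):
    """near p0 (underside centre): joint silhouette fit over cameras"""
    ms=[]
    for n in cams:
        c=optics.read_camera(n);q=proj(c,np.array(p0)+[0,0,.03])[0]
        b=[x for x in blobs(cmask(c["color"],col),150)]
        if b:
            b=min(b,key=lambda x:np.hypot(*(x[2]-q)));o=b[1];cut=o[0]<=0 or o[1]<=0 or o[0]+o[2]>=640
            print(n,b[2].round(),"pred",q.round(),int(o[4]),"cut" if cut else "")
            if not cut: ms.append((n,c,b[0]))
    r=fit([(c,m) for _,c,m in ms],p0,k);print(col,"joint",r[0].round(4),round(r[1],3))
    for n,c,m in ms:
        if n=="wrist": w=fit([(c,m)],p0,k);print(" wrist only",w[0].round(4),round(w[1],3))
    return r[0]
E
python3 - <<'E'
from lib import *
p=locate("yellow",(.4508,-.1904,0));s=observe();print(s["t"],s["position"]);print(step((p[0],p[1],.045)))
E
```

```text
wrist [315. 208.] pred [312. 213.] 5214 
scene [229. 299.] pred [228. 296.] 996 
top [394. 291.] pred [397. 289.] 373 
yellow joint [ 0.4509 -0.1925 -0.0036] 0.814
 wrist only [ 0.4497 -0.1931 -0.0072] 0.988
8.9333 [ 0.46259296 -0.18966601  0.22407495]
(array([-0.126,  0.015,  1.79 ]), array([0., 0., 0.]))
```

```bash
python3 - <<'E'
from lib import *
for i in range(4):
    c=optics.read_camera("wrist");s=observe();R=Ro.from_rotvec(s["tool_rot"]);cc=-c["R"].T@c["t"]
    print(s["t"],s["position"].round(4),s["tool_rot"].round(3),cc.round(4),R.inv().apply(cc-s["position"]).round(4),s["joints"].round(4)[:3])
E
```

```text
8.9833 [ 0.4628 -0.1895  0.2243] [3.137 0.156 0.007] [ 0.542  -0.1818  0.3479] [ 0.08    0.0003 -0.1233] [ 0.466   0.4184 -0.1701]
9.0333 [ 0.4627 -0.1895  0.2242] [3.137 0.156 0.006] [ 0.5421 -0.1816  0.3482] [ 0.0803  0.0002 -0.1236] [ 0.4659  0.4184 -0.1699]
9.0833 [ 0.4624 -0.1896  0.2241] [3.137 0.156 0.005] [ 0.542  -0.1816  0.3481] [ 8.040e-02  1.000e-04 -1.238e-01] [ 0.4659  0.4184 -0.1697]
9.1333 [ 0.4621 -0.1896  0.2239] [3.137 0.156 0.004] [ 0.5418 -0.1817  0.3479] [ 8.050e-02  1.000e-04 -1.238e-01] [ 0.466   0.4186 -0.1694]
```

Call:
servo_tool:
  rows:
    - [-0.05, 0.02, 0.2, 0, 0, 0, 1]
    - [-0.08, 0.02, 0.5, 0, 0, 0, 1]
    - [-0.1, 0.02, 0.7, 0, 0, 0, 1]
    - [-0.1, 0.02, 0.8, 0, 0, 0, 1]
    - [-0.1, 0.02, 0.8, 0, 0, 0, 1]
    - [-0.1, 0.02, 0.8, 0, 0, 0, 1]
    - [-0.1, 0.02, 0.8, 0, 0, 0, 1]
    - [-0.1, 0.02, 0.8, 0, 0, 0, 1]
    - [-0.1, 0.02, 0.8, 0, 0, 0, 1]
    - [-0.1, 0.02, 0.8, 0, 0, 0, 1]

```text
t: 9.97
position: [0.4514, -0.1933, 0.1436]
tool_rot: [3.137, 0.153, 0.003]
force: [0.4, -0.4, -0.1]
finger_gap: 1.0
finger_force: 0.0
```

```bash
python3 - <<'E'
from lib import *
print(observe()["position"])
p=locate("yellow",(.4497,-.1931,0),cams=("wrist",));s=observe();print(s["t"],s["position"]);print(step((p[0],p[1],.045)))
E
```

```text
[ 0.45144649 -0.19332655  0.14360671]
wrist [313. 234.] pred [313. 240.] 9586 
yellow joint [ 0.4501 -0.193  -0.0053] 0.989
 wrist only [ 0.4501 -0.193  -0.0053] 0.989
10.0167 [ 0.45128022 -0.193284    0.14342498]
(array([-0.013, -0.004,  0.984]), array([0., 0., 0.]))
```

Call:
servo_tool:
  rows:
    - [-0.01, 0, 0.3, 0, 0, 0, 1]
    - [-0.01, 0, 0.6, 0, 0, 0, 1]
    - [-0.01, 0, 0.85, 0, 0, 0, 1]
    - [-0.01, 0, 0.98, 0, 0, 0, 1]
    - [-0.01, 0, 0.98, 0, 0, 0, 1]
    - [-0.01, 0, 0.98, 0, 0, 0, 1]
    - [-0.01, 0, 0.98, 0, 0, 0, 0]
    - [-0.01, 0, 0.98, 0, 0, 0, -1]
    - [-0.01, 0, 0.98, 0, 0, 0, -1]
    - [-0.01, 0, 0.98, 0, 0, 0, -1]
    - [-0.01, 0, 0.98, 0, 0, 0, -1]
    - [-0.01, 0, 0.98, 0, 0, 0, -1]
  squeeze: 40

```text
t: 11.02
position: [0.4507, -0.1935, 0.0461]
tool_rot: [3.137, 0.153, 0.003]
force: [0.4, 0.4, 6.3]
finger_gap: 0.542
finger_force: 41.8
```

Call:
servo_tool:
  rows:
    - [0, 0, 0, 0, 0, 0, -1]
    - [0, 0, -0.1, 0, 0, 0, -1]
    - [0, 0, -0.3, 0, 0, 0, -1]
    - [0, 0, -0.6, 0, 0, 0, -1]
    - [0, 0, -1, 0, 0, 0, -1]
    - [0, 0, -1, 0, 0, 0, -1]
    - [0, 0, -1, 0, 0, 0, -1]
    - [0, 0, -1, 0, 0, 0, -1]
    - [0, 0, -1, 0, 0, 0, -1]

```text
t: 11.77
position: [0.4487, -0.1929, 0.1438]
tool_rot: [-3.137, -0.153, 0.004]
force: [0.2, -0.4, -2.0]
finger_gap: 0.546
finger_force: 41.4
```

```bash
python3 - <<'E'
from lib import *
s=observe();print(s["position"],s["finger_gap"])
p=locate("yellow",(.4497,-.1931,s["position"][2]-.045),cams=("wrist",));s=observe()
R=Ro.from_rotvec(s["tool_rot"]);print("sleeve in tool",R.inv().apply(p-s["position"]).round(4))
print(step((.5686,-.0304,s["position"][2]+.02)),s["position"])
E
```

```text
[ 0.44872532 -0.19291776  0.14382658] 0.5462224037079193
wrist [315. 325.] pred [315. 316.] 31257 
yellow joint [ 0.4485 -0.1934  0.095 ] 0.969
 wrist only [ 0.4485 -0.1934  0.095 ] 0.969
sleeve in tool [-0.0002  0.0005  0.0486]
(array([ 1.35 , -1.501, -0.202]), array([0., 0., 0.])) [ 0.4487603  -0.19290813  0.1435965 ]
```

Call:
servo_tool:
  rows:
    - [0.05, -0.25, -0.1, 0, 0, 0, -1]
    - [0.1, -0.5, -0.25, 0, 0, 0, -1]
    - [0.2, -0.75, -0.25, 0, 0, 0, -1]
    - [0.3, -0.95, -0.25, 0, 0, 0, -1]

```text
t: 12.15
position: [0.4702, -0.0938, 0.1693]
tool_rot: [-3.137, -0.154, 0.002]
force: [-0.6, -0.2, -2.9]
finger_gap: 0.543
finger_force: 41.5
```

Call:
servo_tool:
  rows:
    - [0.1, -0.25, 0, 0, 0, 0, -1]
    - [0.2, -0.45, 0, 0, 0, 0, -1]
    - [0.2, -0.55, 0, 0, 0, 0, -1]
    - [0.2, -0.55, 0, 0, 0, 0, -1]
    - [0.2, -0.55, 0, 0, 0, 0, -1]
    - [0.2, -0.55, 0, 0, 0, 0, -1]
    - [0.2, -0.55, 0, 0, 0, 0, -1]
    - [0.2, -0.55, 0, 0, 0, 0, -1]
    - [0.2, -0.55, 0, 0, 0, 0, -1]

```text
t: 12.9
position: [0.4849, -0.0403, 0.1698]
tool_rot: [3.138, 0.149, -0.0]
force: [0.4, -0.6, -1.4]
finger_gap: 0.539
finger_force: 41.6
```

```bash
python3 - <<'E'
from lib import *
import pickle
s=observe();print(s["position"])
c=optics.read_camera("wrist");s=observe();pickle.dump((c,s),open("w5.pkl","wb"));cv2.imwrite("pics/w5.png",c["color"][:,:,::-1]);print(s["position"],proj(c,[(.5686,-.0304,.043),(.5686,-.0304,.073)]))
E
```

```text
[ 0.4848861  -0.040335    0.16982684]
[ 0.4849849  -0.04001158  0.16987908] [[310.84703653  93.32239262]
 [310.37734432  92.33422144]]
```

View pics/w5.png

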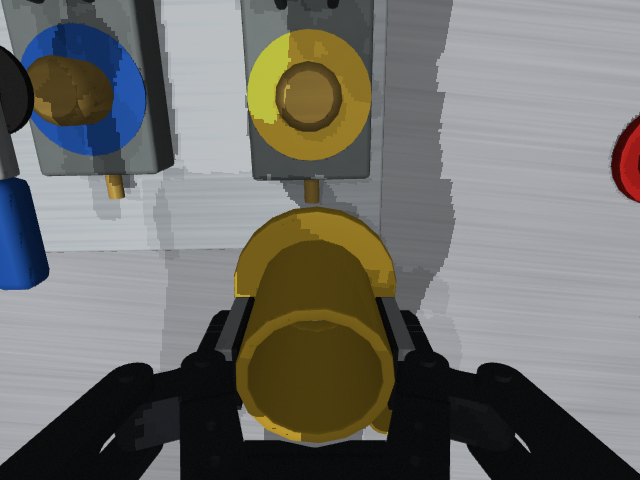

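```bash
cat >> lib.py <<'E'
def ring(c,col,p):  # p approx spigot xy; ring on block top (z .043)
    q=proj(c,[p[0],p[1],.043])[0]
    m=cv2.morphologyEx(cmask(c["color"],col),cv2.MORPH_CLOSE,np.ones((5,5)))
    b=min(blobs(m,800),key=lambda x:np.hypot(*(x[2]-q)));cs,_=cv2.findContours(b[0].astype(np.uint8),cv2.RETR_EXTERNAL,cv2.CHAIN_APPROX_NONE)
    h=cv2.convexHull(max(cs,key=len)); P=np.array([atz(c,x,.043)[:2] for x in max(cs,key=len)[:,0]])
    f=lambda v:np.hypot(P[:,0]-v[0],P[:,1]-v[1])-v[2]
    r=least_squares(f,[p[0],p[1],.035],loss="soft_l1",f_scale=.001);print("ring",r.x.round(4),"resid",np.median(abs(f(r.x))).round(5),"px",proj(c,[*r.x[:2],.043]).round(1),"pred",q.round(1));return r.x[:2]
E
python3 - <<'E'
from lib import *
import pickle
c,s=pickle.load(open("w5.pkl","rb"))
p=ring(c,"yellow",(.5686,-.0304))
g=cv2.cvtColor(c["color"],cv2.COLOR_RGB2HSV);m=((g[:,:,0]>8)&(g[:,:,0]<19)&(g[:,:,1]>100)).astype(np.uint8)
b=min(blobs(m,300),key=lambda x:np.hypot(*(x[2]-(309,96))));print(b[1:],atz(c,b[2],.073).round(4))
q=[.4845,-.0407,s["position"][2]-.048]
blo=locate("yellow",q,cams=("wrist",));s=observe();print(s["position"],"move so that sleeve over ring",Ro.from_rotvec(s["tool_rot"]).inv().apply([*(p-blo[:2]),0])*10,"TCP",step((*p,.17)))
E
```

```text
ring [ 0.5662 -0.0294  0.0361] resid 0.00014 px [[308.8  97.5]] pred [310.8  93.3]Traceback (most recent call last):
  File "<stdin>", line 6, in <module>
ValueError: min() iterable argument is empty
```

Call:
servo_tool:
  rows:
    - [0.2, -0.01, 0, 0, 0, 0, -1]
    - [0.45, -0.02, 0, 0, 0, 0, -1]
    - [0.7, -0.03, 0, 0, 0, 0, -1]
    - [0.82, -0.03, 0, 0, 0, 0, -1]
    - [0.82, -0.03, 0, 0, 0, 0, -1]
    - [0.82, -0.03, 0, 0, 0, 0, -1]
    - [0.82, -0.03, 0, 0, 0, 0, -1]
    - [0.82, -0.03, 0, 0, 0, 0, -1]
    - [0.82, -0.03, 0, 0, 0, 0, -1]
    - [0.82, -0.03, 0, 0, 0, 0, -1]

```text
t: 13.78
position: [0.5658, -0.0284, 0.17]
tool_rot: [3.138, 0.153, -0.001]
force: [0.5, -1.2, 0.3]
finger_gap: 0.541
finger_force: 41.5
```

```bash
python3 - <<'E'
from lib import *
c=optics.read_camera("wrist");s=observe();print(s["position"],s["tool_rot"],step((.5662,-.0292,.125)))
c=optics.read_camera("wrist");print(observe()["position"])
E
```

```text
[ 0.56603934 -0.02830881  0.1700295 ] [ 3.13782940e+00  1.52508773e-01 -8.28000128e-05] (array([0.001, 0.009, 0.45 ]), array([0., 0., 0.]))
[ 0.5661237  -0.02828512  0.16998956]
```

Call:
servo_tool:
  rows:
    - [0, 0.01, 0.15, 0, 0, 0, -1]
    - [0, 0.01, 0.3, 0, 0, 0, -1]
    - [0, 0.01, 0.42, 0, 0, 0, -1]
    - [0, 0.01, 0.46, 0, 0, 0, -1]
    - [0, 0.01, 0.5, 0, 0, 0, -1]
    - [0, 0.01, 0.53, 0, 0, 0, -1]
    - [0, 0.01, 0.56, 0, 0, 0, -1]
    - [0, 0.01, 0.59, 0, 0, 0, -1]
    - [0, 0.01, 0.59, 0, 0, 0, -1]

```text
t: 14.63
position: [0.5664, -0.0291, 0.1107]
tool_rot: [-3.138, -0.153, 0.0]
force: [-0.4, -0.7, -2.0]
finger_gap: 0.542
finger_force: 41.5
```

Call:
servo_tool:
  rows:
    - [0, 0, 0.04, 0, 0, 0, -1]
    - [0, 0, 0.08, 0, 0, 0, -1]
    - [0, 0, 0.12, 0, 0, 0, -1]
    - [0, 0, 0.16, 0, 0, 0, -1]
    - [0, 0, 0.19, 0, 0, 0, -1]
    - [0, 0, 0.21, 0, 0, 0, -1]
    - [0, 0, 0.225, 0, 0, 0, -1]
    - [0, 0, 0.225, 0, 0, 0, -1]
    - [0, 0, 0.225, 0, 0, 0, -1]

```text
t: 15.38
position: [0.5663, -0.0291, 0.0891]
tool_rot: [3.138, 0.153, -0.0]
force: [-2.3, 0.2, 5.3]
finger_gap: 0.546
finger_force: 42.0
```

Call:
servo_tool:
  rows:
    - [0, 0, 0.02, 0, 0, 0, -1]
    - [0, 0, 0.03, 0, 0, 0, -1]
    - [0, 0, 0.03, 0, 0, 0, -1]
    - [0, 0, 0.03, 0, 0, 0, -1]
    - [0, 0, 0, 0, 0, 0, 1]
    - [0, 0, 0, 0, 0, 0, 1]
    - [0, 0, 0, 0, 0, 0, 1]
    - [0, 0, 0, 0, 0, 0, 1]
    - [0, 0, -0.1, 0, 0, 0, 1]
    - [0, 0, -0.3, 0, 0, 0, 1]
    - [0, 0, -0.6, 0, 0, 0, 1]
    - [0, 0, -0.9, 0, 0, 0, 1]

```text
t: 16.38
position: [0.5659, -0.0291, 0.1789]
tool_rot: [-3.137, -0.153, 0.004]
force: [1.3, 0.5, -0.4]
finger_gap: 1.004
finger_force: 0.0
```

Call:
servo_tool:
  rows:
    - [0, 0, -0.3, 0, 0, 0, 1]
    - [0, 0, -0.6, 0, 0, 0, 1]
    - [0, 0, -1, 0, 0, 0, 1]
    - [0, 0, -1, 0, 0, 0, 1]

```text
t: 16.72
position: [0.5707, -0.0289, 0.2869]
tool_rot: [3.137, 0.153, 0.026]
force: [0.2, 0.1, 0.7]
finger_gap: 1.002
finger_force: 0.0
```

Call:
servo_tool:
  rows:
    - [0, 0, -0.3, 0, 0, 0, 1]
    - [0, 0, -0.5, 0, 0, 0, 1]
    - [0, 0, -0.5, 0, 0, 0, 1]
    - [0, 0, -0.5, 0, 0, 0, 1]
    - [0, 0, -0.5, 0, 0, 0, 1]
    - [0, 0, -0.5, 0, 0, 0, 1]
    - [0, 0, -0.5, 0, 0, 0, 1]

```text
t: 17.3
position: [0.5659, -0.0292, 0.327]
tool_rot: [-3.138, -0.153, 0.004]
force: [0.0, -0.2, -0.1]
finger_gap: 1.003
finger_force: 0.0
```

```bash
python3 - <<'E'
from lib import *
c=optics.read_camera("wrist");cv2.imwrite("pics/w6.png",c["color"][:,:,::-1]);s=observe();print(s["t"],s["position"],step((.644,-.0204,.245)))
print(proj(c,[(.5662,-.0292,.043),(.5662,-.0292,.113),(.644,-.0204,.242)]).round(0))
E
```

```text
17.35 [ 0.56603605 -0.02918285  0.32716564] (array([ 0.786, -0.011,  0.82 ]), array([0., 0., 0.]))
[[314. 182.]
 [314. 198.]
 [312. 104.]]
```

View pics/w6.png

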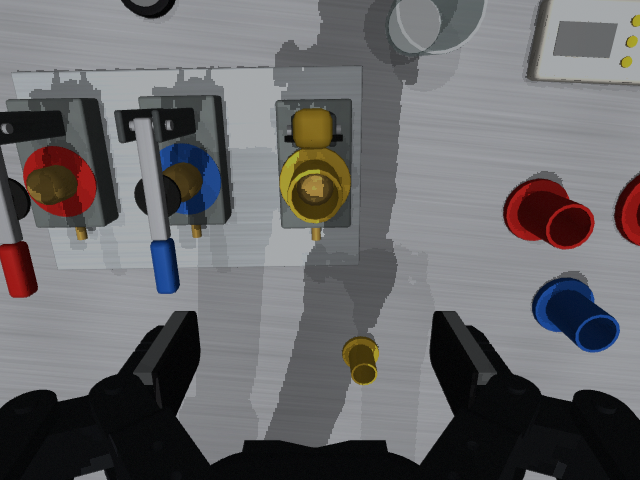

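```bash
cat >> lib.py <<'E'
def lever(c,col,sp,yaw=.095,px=None):  # lever angle from handle mask
    ex=np.array([np.cos(yaw),np.sin(yaw),0]);ey=np.array([-ex[1],ex[0],0]);ez=np.array([0,0,1.]);H=np.array([*sp,.123])+.058*ex
    m=cmask(c["color"],col);best=[]
    for th in np.arange(-.05,1.8,.01):
        u=-np.cos(th)*ex+np.sin(th)*ez;w=np.sin(th)*ex+np.cos(th)*ez
        q=proj(c,[H+u*(.12+a)+ey*b+w*d for a in(-.025,.025) for b in(-.009,.009) for d in(-.009,.009)])
        s=np.zeros_like(m);cv2.fillConvexPoly(s,cv2.convexHull(q.astype(np.float32)).astype(np.int32),1)
        ring=cv2.dilate(s,np.ones((9,9)))-s
        if s.sum()<20: continue
        best.append(((m*s).sum()/s.sum()-(m*ring).sum()/ring.sum(),th,H+u*.12,q.mean(0)))
    b=max(best,key=lambda x:x[0]);print(col,"lever",round(b[1],2),"score",round(b[0],2),"handle",b[2].round(4),b[3].round());return b[1:3]
E
python3 - <<'E'
from lib import *
for n in("wrist","scene","top"):
    c=optics.read_camera(n); r=lever(c,"yellow",(.5662,-.0292))
    if n=="wrist": print(step((*r[1][:2],.242)))
s=observe();print(s["position"])
p=locate("yellow",(.5662,-.0292,.043),cams=("scene",))
E
```

```text
yellow lever 1.65 score 0.59 handle [ 0.6334 -0.0228  0.2426] [315. 126.]
(array([0.677, 0.002, 0.852]), array([0., 0., 0.]))
yellow lever 1.64 score 0.52 handle [ 0.6322 -0.0229  0.2427] [344. 215.]
yellow lever -0.05 score 0.0 handle [ 0.5046 -0.0351  0.117 ] [337. 267.]
[ 0.56636974 -0.02915687  0.32777301]
scene [318. 266.] pred [318. 263.] 988 
yellow joint [ 0.5672 -0.0272  0.0395] 0.896
```

Yellow is seated, and the lever measures 1.65 with its handle at (315,126). Gripping it and swinging it shut.

Call:
servo_tool:
  rows:
    - [0.2, 0, 0, 0, 0, 0, 1]
    - [0.45, 0, 0, 0, 0, 0, 1]
    - [0.68, 0, 0.1, 0, 0, 0, 1]
    - [0.68, 0, 0.3, 0, 0, 0, 1]
    - [0.68, 0, 0.6, 0, 0, 0, 1]
    - [0.68, 0, 0.84, 0, 0, 0, 1]
    - [0.68, 0, 0.84, 0, 0, 0, 1]
    - [0.68, 0, 0.84, 0, 0, 0, 0]
    - [0.68, 0, 0.84, 0, 0, 0, -1]
    - [0.68, 0, 0.84, 0, 0, 0, -1]
    - [0.68, 0, 0.84, 0, 0, 0, -1]
    - [0.68, 0, 0.84, 0, 0, 0, -1]
  squeeze: 25

```text
t: 18.55
position: [0.6349, -0.0225, 0.246]
tool_rot: [3.138, 0.153, 0.005]
force: [0.2, -0.5, 0.1]
finger_gap: 0.297
finger_force: 0.0
```

Call:
servo_tool:
  rows:
    - [0, 0, 0, 0, 0, 0, -1]
    - [0, 0, 0, 0, 0, 0, -1]
    - [0, 0, 0, 0, 0, 0, -1]

```text
t: 18.8
position: [0.6347, -0.0215, 0.2458]
tool_rot: [-3.137, -0.155, -0.004]
force: [-1.5, 1.9, 5.9]
finger_gap: 0.204
finger_force: 27.4
```

Call:
servo_tool:
  rows:
    - [-0.09, 0, 0, 0, 0, 0, -1]
    - [-0.18, 0, -0.001, 0, 0, 0, -1]
    - [-0.27, 0, 0.01, 0, 0, 0, -1]
    - [-0.358, 0, 0.025, 0, 0, 0, -1]
    - [-0.445, 0, 0.05, 0, 0, 0, -1]
    - [-0.53, 0, 0.078, 0, 0, 0, -1]
    - [-0.612, 0, 0.115, 0, 0, 0, -1]
    - [-0.692, 0, 0.155, 0, 0, 0, -1]
    - [-0.77, 0, 0.204, 0, 0, 0, -1]
    - [-0.841, 0, 0.256, 0, 0, 0, -1]
    - [-0.948, 0, 0.352, 0, 0, 0, -1]

```text
t: 19.72
position: [0.542, -0.032, 0.2118]
tool_rot: [3.137, 0.154, 0.012]
force: [-0.5, -0.7, 5.4]
finger_gap: 0.208
finger_force: 28.1
```

Call:
servo_tool:
  rows:
    - [-0.102, 0, 0.118, 0, 0, 0, -1]
    - [-0.152, 0, 0.192, 0, 0, 0, -1]
    - [-0.2, 0, 0.269, 0, 0, 0, -1]
    - [-0.24, 0, 0.35, 0, 0, 0, -1]
    - [-0.274, 0, 0.432, 0, 0, 0, -1]
    - [-0.302, 0, 0.52, 0, 0, 0, -1]
    - [-0.323, 0, 0.606, 0, 0, 0, -1]
    - [-0.341, 0, 0.724, 0, 0, 0, -1]
    - [-0.347, 0, 0.82, 0, 0, 0, -1]
    - [-0.347, 0, 0.86, 0, 0, 0, -1]
    - [-0.347, 0, 0.88, 0, 0, 0, -1]
    - [-0.347, 0, 0.88, 0, 0, 0, -1]

```text
t: 20.72
position: [0.5036, -0.0364, 0.1198]
tool_rot: [3.137, 0.152, -0.008]
force: [-4.0, -4.0, -1.5]
finger_gap: 0.201
finger_force: 26.9
```

Call:
servo_tool:
  rows:
    - [0, 0, 0.02, 0, 0, 0, -1]
    - [0, 0, 0.05, 0, 0, 0, -1]
    - [0, 0, 0.05, 0, 0, 0, -1]
    - [0, 0, 0.05, 0, 0, 0, -1]

```text
t: 21.05
position: [0.5038, -0.0363, 0.1165]
tool_rot: [3.136, 0.152, -0.006]
force: [-6.6, -3.7, 8.8]
finger_gap: 0.207
finger_force: 28.1
```

```bash
python3 - <<'E'
from lib import *
for n in("scene","wrist"):
    c=optics.read_camera(n); lever(c,"yellow",(.5662,-.0292))
    if n=="scene": cv2.imwrite("pics/s2.png",cv2.resize(c["color"][150:320,220:440,::-1],None,fx=3,fy=3))
E
```

```text
yellow lever 0.04 score 0.28 handle [ 0.5046 -0.0351  0.1278] [293. 234.]
yellow lever 0.08 score 0.62 handle [ 0.5049 -0.035   0.1326] [310. 363.]lib.py:75: RuntimeWarning: invalid value encountered in scalar divide
  best.append(((m*s).sum()/s.sum()-(m*ring).sum()/ring.sum(),th,H+u*.12,q.mean(0)))
```

View pics/s2.png

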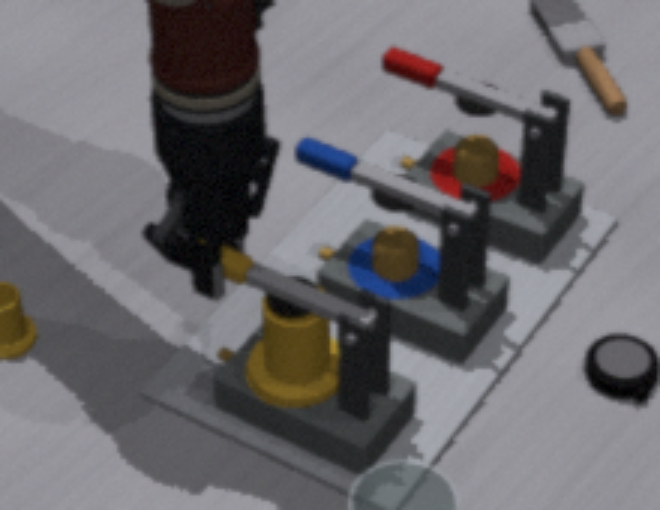

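The crop shows the yellow sleeve seated with its lever level over it, and the arm reports a firm stop (8.8 N). Releasing and going to blue.

Call:
servo_tool:
  rows:
    - [0, 0, 0, 0, 0, 0, 0]
    - [0, 0, 0, 0, 0, 0, 1]
    - [0, 0, 0, 0, 0, 0, 1]
    - [0, 0, 0, 0, 0, 0, 1]
    - [0, 0, -0.1, 0, 0, 0, 1]
    - [0, 0, -0.4, 0, 0, 0, 1]
    - [0, 0, -0.7, 0, 0, 0, 1]
    - [0, -0.1, -0.9, 0, 0, 0, 1]
    - [0, -0.3, -0.9, 0, 0, 0, 1]

```text
t: 21.9
position: [0.5059, -0.0076, 0.2112]
tool_rot: [3.136, 0.144, 0.017]
force: [0.7, -0.2, -0.4]
finger_gap: 1.0
finger_force: 0.0
```

Call:
servo_tool:
  rows:
    - [0, -0.3, 0, 0, 0, 0, 1]
    - [0, -0.6, 0, 0, 0, 0, 1]
    - [0, -0.9, 0, 0, 0, 0, 1]
    - [0.03, -1.0, 0, 0, 0, 0, 1]
    - [0.03, -1.0, 0, 0, 0, 0, 1]
    - [0.03, -1.0, 0, 0, 0, 0, 1]
    - [0.03, -1.0, 0, 0, 0, 0, 1]
    - [0.03, -1.0, 0, 0, 0, 0, 1]
    - [0.03, -1.0, 0, 0, 0, 0, 1]

```text
t: 22.65
position: [0.4959, 0.0926, 0.2061]
tool_rot: [3.137, 0.148, -0.0]
force: [-0.3, -0.5, -1.3]
finger_gap: 1.0
finger_force: 0.0
```

```bash
python3 - <<'E'
from lib import *
w=optics.read_camera("wrist")
for n in("wrist","scene"):
    c=optics.read_camera(n); lever(c,"yellow",(.5662,-.0292)); r=lever(c,"blue",(.5539,.1002))
    if n=="wrist": print(step((*r[1][:2],.125)),c["color"].shape)
b=[x for x in blobs(cmask(w["color"],"blue"),100)];print([(x[2].round(),x[1]) for x in b]);print(observe()["position"],observe()["t"])
cv2.imwrite("pics/w7.png",w["color"][:,:,::-1])
E
```

```text
yellow lever 0.0 score 0.72 handle [ 0.5045 -0.0351  0.123 ] [547. 259.]
blue lever -0.05 score 0.81 handle [0.4923 0.0943 0.117 ] [311. 255.]
(array([-0.034, -0.014,  0.811]), array([0., 0., 0.])) (480, 640, 3)
yellow lever 0.04 score 0.52 handle [ 0.5046 -0.0351  0.1278] [293. 234.]
blue lever -0.04 score 0.52 handle [0.4923 0.0943 0.1182] [327. 204.]
[(array([341., 121.]), array([ 319,   75,   42,  106, 2104], dtype=int32)), (array([272., 121.]), array([ 255,   77,   38,  103, 1536], dtype=int32)), (array([308., 254.]), array([ 291,  211,   35,   88, 2776], dtype=int32))]
[0.49575852 0.09365588 0.20611145] 22.8
```

View pics/w7.png

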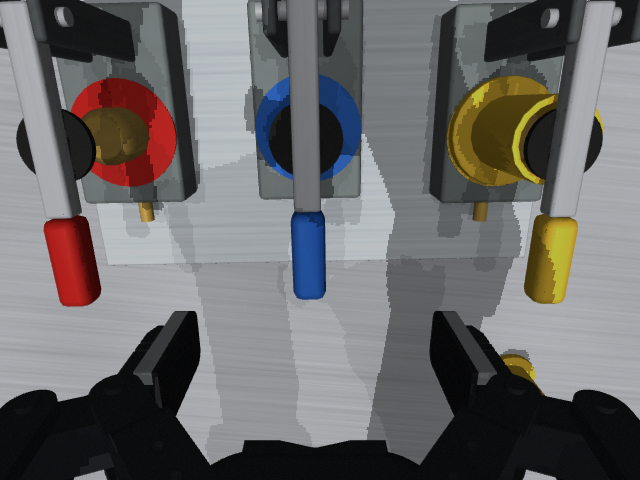

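```bash
python3 - <<'E'
from lib import *
c=optics.read_camera("wrist");m=cmask(c["color"],"blue")
P=np.array([atz(c,x,.043)[:2] for x in cv2.convexHull(np.vstack([np.argwhere(b[0])[:,::-1] for b in blobs(m,100) if b[2][1]<200]).astype(np.int32))[:,0].astype(float)])
r=least_squares(lambda v:np.hypot(P[:,0]-v[0],P[:,1]-v[1])-.0361,[.554,.1],loss="soft_l1",f_scale=.0005);print("ring",r.x.round(4))
for yaw in(.08,.095,.11): 
    h=r.x-.062*np.array([np.cos(yaw),np.sin(yaw)]);print(yaw,h.round(4),proj(c,[*h,.125]).round(),step((*h,.125))[0])
print(atz(c,(308.5,255),.126), atz(c,(308.5,255),.132))
E
```

```text
ring [0.5565 0.1027]
0.08 [0.4947 0.0978] [[306. 257.]] [-0.007 -0.04   0.811]
0.095 [0.4947 0.0968] [[308. 257.]] [-0.007 -0.03   0.811]
0.11 [0.4948 0.0959] [[310. 257.]] [-0.007 -0.021  0.811]
[0.49636721 0.09671908 0.126     ] [0.49870281 0.09685044 0.132     ]
```

Call:
servo_tool:
  rows:
    - [0, -0.03, 0.3, 0, 0, 0, 1]
    - [0, -0.03, 0.6, 0, 0, 0, 1]
    - [0, -0.03, 0.81, 0, 0, 0, 1]
    - [0, -0.03, 0.81, 0, 0, 0, 0]
    - [0, -0.03, 0.81, 0, 0, 0, -1]
    - [0, -0.03, 0.81, 0, 0, 0, -1]
    - [0, -0.03, 0.81, 0, 0, 0, -1]
    - [0, -0.03, 0.81, 0, 0, 0, -1]
    - [0, -0.03, 0.81, 0, 0, 0, -1]
    - [0, -0.03, 0.81, 0, 0, 0, -1]
    - [0, -0.03, 0.81, 0, 0, 0, -1]
  squeeze: 25

```text
t: 23.77
position: [0.4964, 0.0962, 0.1263]
tool_rot: [3.136, 0.153, 0.004]
force: [-0.0, -3.9, 7.1]
finger_gap: 0.203
finger_force: 29.1
```

Call:
servo_tool:
  rows:
    - [0.007, 0, -0.127, 0, 0, 0, -1]
    - [0.027, 0, -0.252, 0, 0, 0, -1]
    - [0.06, 0, -0.375, 0, 0, 0, -1]
    - [0.105, 0, -0.49, 0, 0, 0, -1]
    - [0.163, 0, -0.6, 0, 0, 0, -1]
    - [0.234, 0, -0.713, 0, 0, 0, -1]
    - [0.316, 0, -0.811, 0, 0, 0, -1]
    - [0.408, 0, -0.902, 0, 0, 0, -1]

```text
t: 24.43
position: [0.534, 0.1003, 0.2142]
tool_rot: [3.136, 0.154, -0.01]
force: [-0.4, -1.8, -7.6]
finger_gap: 0.207
finger_force: 27.9
```

Call:
servo_tool:
  rows:
    - [0.1, 0, -0.079, 0, 0, 0, -1]
    - [0.208, 0, -0.147, 0, 0, 0, -1]
    - [0.323, 0, -0.203, 0, 0, 0, -1]
    - [0.442, 0, -0.246, 0, 0, 0, -1]
    - [0.566, 0, -0.277, 0, 0, 0, -1]
    - [0.693, 0, -0.294, 0, 0, 0, -1]
    - [0.82, 0, -0.298, 0, 0, 0, -1]
    - [0.947, 0, -0.288, 0, 0, 0, -1]
    - [0.99, 0, -0.283, 0, 0, 0, -1]
    - [0.99, 0, -0.283, 0, 0, 0, -1]

```text
t: 25.27
position: [0.6341, 0.1117, 0.2433]
tool_rot: [-3.137, -0.153, 0.003]
force: [-1.1, -0.7, 0.4]
finger_gap: 0.205
finger_force: 28.9
```

Call:
servo_tool:
  rows:
    - [0, 0, 0, 0, 0, 0, 0]
    - [0, 0, 0, 0, 0, 0, 1]
    - [0, 0, 0, 0, 0, 0, 1]
    - [0, 0, 0, 0, 0, 0, 1]
    - [0, 0, -0.2, 0, 0, 0, 1]
    - [0, 0, -0.5, 0, 0, 0, 1]
    - [0, 0, -0.8, 0, 0, 0, 1]
    - [0, 0, -0.8, 0, 0, 0, 1]

```text
t: 25.93
position: [0.6375, 0.112, 0.3311]
tool_rot: [-3.135, -0.152, -0.022]
force: [1.1, 0.3, 1.6]
finger_gap: 1.002
finger_force: 0.0
```

Call:
servo_tool:
  rows:
    - [-0.12, 0.22, 0, 0, 0, 0, 1]
    - [-0.24, 0.5, 0, 0, 0, 0, 1]
    - [-0.48, 0.88, 0, 0, 0, 0, 1]

```text
t: 26.18
position: [0.5975, 0.0239, 0.3234]
tool_rot: [-3.135, -0.161, -0.004]
force: [0.7, -0.3, -0.1]
finger_gap: 1.005
finger_force: 0.0
```

Call:
servo_tool:
  rows:
    - [-0.16, 0.3, 0, 0, 0, 0, 1]
    - [-0.32, 0.6, 0, 0, 0, 0, 1]
    - [-0.48, 0.88, 0, 0, 0, 0, 1]

```text
t: 26.43
position: [0.5567, -0.0725, 0.3239]
tool_rot: [3.137, 0.151, 0.002]
force: [0.7, -0.1, 0.2]
finger_gap: 0.999
finger_force: 0.0
```

Call:
servo_tool:
  rows:
    - [-0.16, 0.3, 0, 0, 0, 0, 1]
    - [-0.32, 0.6, 0, 0, 0, 0, 1]
    - [-0.48, 0.88, 0, 0, 0, 0, 1]

```text
t: 26.68
position: [0.5175, -0.1646, 0.3239]
tool_rot: [3.137, 0.152, 0.002]
force: [0.2, -0.8, -0.4]
finger_gap: 1.002
finger_force: 0.0
```

Call:
servo_tool:
  rows:
    - [-0.16, 0.3, 0.1, 0, 0, 0, 1]
    - [-0.32, 0.6, 0.2, 0, 0, 0, 1]
    - [-0.48, 0.88, 0.3, 0, 0, 0, 1]

```text
t: 26.93
position: [0.4784, -0.2568, 0.2937]
tool_rot: [3.137, 0.152, 0.003]
force: [1.2, 0.9, -0.9]
finger_gap: 0.999
finger_force: 0.0
```

Call:
servo_tool:
  rows:
    - [-0.16, 0.3, 0.2, 0, 0, 0, 1]
    - [-0.32, 0.6, 0.4, 0, 0, 0, 1]
    - [-0.48, 0.87, 0.7, 0, 0, 0, 1]
    - [-0.48, 0.87, 0.9, 0, 0, 0, 1]
    - [-0.48, 0.87, 0.9, 0, 0, 0, 1]
    - [-0.48, 0.87, 0.9, 0, 0, 0, 1]
    - [-0.48, 0.87, 0.9, 0, 0, 0, 1]
    - [-0.48, 0.87, 0.9, 0, 0, 0, 1]
    - [-0.48, 0.87, 0.9, 0, 0, 0, 1]
    - [-0.48, 0.87, 0.9, 0, 0, 0, 1]

```text
t: 27.77
position: [0.441, -0.3457, 0.205]
tool_rot: [3.136, 0.156, 0.004]
force: [0.2, 0.5, -0.2]
finger_gap: 0.999
finger_force: 0.0
```

```bash
python3 - <<'E'
from lib import *
p=locate("blue",(.4356,-.3482,-.005),cams=("wrist","scene"));s=observe();print(s["t"],s["position"],s["joints"].round(2));print(step((p[0],p[1],.045)))
E
```

```text
wrist [318. 214.] pred [316. 217.] 5781 
scene [167. 342.] pred [167. 341.] 1146 
blue joint [ 0.4354 -0.3499 -0.0037] 0.926
 wrist only [ 0.4343 -0.3504 -0.0071] 0.988
27.8667 [ 0.44038276 -0.34593414  0.20438957] [ 0.68  0.53 -0.08  1.75  0.05  0.87 -0.9 ]
(array([-0.056,  0.034,  1.594]), array([0., 0., 0.]))
```

Call:
servo_tool:
  rows:
    - [-0.03, 0.02, 0.1, 0, 0, 0, 1]
    - [-0.06, 0.035, 0.3, 0, 0, 0, 1]
    - [-0.06, 0.035, 0.6, 0, 0, 0, 1]
    - [-0.06, 0.035, 0.8, 0, 0, 0, 1]
    - [-0.06, 0.035, 0.8, 0, 0, 0, 1]
    - [-0.06, 0.035, 0.8, 0, 0, 0, 1]
    - [-0.06, 0.035, 0.8, 0, 0, 0, 1]
    - [-0.06, 0.035, 0.8, 0, 0, 0, 1]

```text
t: 28.53
position: [0.4351, -0.351, 0.1251]
tool_rot: [3.136, 0.153, 0.004]
force: [-0.0, -0.4, -0.8]
finger_gap: 1.0
finger_force: 0.0
```

```bash
python3 - <<'E'
from lib import *
p=locate("blue",(.4343,-.3504,-.005),cams=("wrist",));s=observe();print(s["t"],s["position"]);print(step((p[0],p[1],.045)))
E
```

```text
wrist [312. 244.] pred [313. 246.] 11498 
blue joint [ 0.4348 -0.35   -0.0045] 0.99
 wrist only [ 0.4348 -0.35   -0.0045] 0.99
28.5833 [ 0.43503639 -0.3509269   0.12512118]
(array([-0.003, -0.011,  0.801]), array([0., 0., 0.]))
```

Call:
servo_tool:
  rows:
    - [0, -0.01, 0.3, 0, 0, 0, 1]
    - [0, -0.01, 0.6, 0, 0, 0, 1]
    - [0, -0.01, 0.8, 0, 0, 0, 1]
    - [0, -0.01, 0.8, 0, 0, 0, 1]
    - [0, -0.01, 0.8, 0, 0, 0, 1]
    - [0, -0.01, 0.8, 0, 0, 0, 0]
    - [0, -0.01, 0.8, 0, 0, 0, -1]
    - [0, -0.01, 0.8, 0, 0, 0, -1]
    - [0, -0.01, 0.8, 0, 0, 0, -1]
    - [0, -0.01, 0.8, 0, 0, 0, -1]
    - [0, -0.01, 0.8, 0, 0, 0, -1]
    - [0, -0.01, 0.8, 0, 0, 0, -1]
  squeeze: 40

```text
t: 29.58
position: [0.435, -0.35, 0.0455]
tool_rot: [3.136, 0.153, 0.004]
force: [-0.8, 1.3, 6.4]
finger_gap: 0.555
finger_force: 40.9
```

Call:
servo_tool:
  rows:
    - [0, 0, 0, 0, 0, 0, -1]
    - [0, 0, -0.1, 0, 0, 0, -1]
    - [0, 0, -0.3, 0, 0, 0, -1]
    - [0, 0, -0.6, 0, 0, 0, -1]
    - [0, 0, -1, 0, 0, 0, -1]
    - [0, 0, -1, 0, 0, 0, -1]

```text
t: 30.08
position: [0.4378, -0.3521, 0.1512]
tool_rot: [3.128, 0.152, 0.018]
force: [0.5, -0.9, -0.1]
finger_gap: 0.551
finger_force: 41.4
```

Call:
servo_tool:
  rows:
    - [0.05, -0.3, -0.3, 0, 0, 0, -1]
    - [0.1, -0.6, -0.6, 0, 0, 0, -1]
    - [0.16, -0.88, -1, 0, 0, 0, -1]

```text
t: 30.33
position: [0.4397, -0.2634, 0.2364]
tool_rot: [-3.135, -0.153, 0.004]
force: [0.7, 0.6, -1.0]
finger_gap: 0.557
finger_force: 41.6
```

Call:
servo_tool:
  rows:
    - [0.05, -0.3, 0, 0, 0, 0, -1]
    - [0.1, -0.6, 0, 0, 0, 0, -1]
    - [0.16, -0.88, 0, 0, 0, 0, -1]

```text
t: 30.58
position: [0.4479, -0.175, 0.2373]
tool_rot: [3.137, 0.153, 0.003]
force: [0.7, 0.5, -1.2]
finger_gap: 0.551
finger_force: 41.6
```

Call:
servo_tool:
  rows:
    - [0.05, -0.3, 0, 0, 0, 0, -1]
    - [0.1, -0.6, 0, 0, 0, 0, -1]
    - [0.16, -0.88, 0, 0, 0, 0, -1]

```text
t: 30.83
position: [0.455, -0.0857, 0.2366]
tool_rot: [-3.138, -0.153, -0.001]
force: [1.0, 0.1, -1.5]
finger_gap: 0.553
finger_force: 41.6
```

Call:
servo_tool:
  rows:
    - [0.05, -0.3, 0, 0, 0, 0, -1]
    - [0.1, -0.6, 0, 0, 0, 0, -1]
    - [0.16, -0.88, 0, 0, 0, 0, -1]

```text
t: 31.08
position: [0.4624, 0.0034, 0.2365]
tool_rot: [-3.138, -0.153, -0.001]
force: [0.2, 0.6, -0.2]
finger_gap: 0.555
finger_force: 41.6
```

Call:
servo_tool:
  rows:
    - [0.05, -0.3, 0, 0, 0, 0, -1]
    - [0.1, -0.6, 0.2, 0, 0, 0, -1]
    - [0.16, -0.88, 0.5, 0, 0, 0, -1]
    - [0.16, -0.88, 0.75, 0, 0, 0, -1]
    - [0.16, -0.88, 0.75, 0, 0, 0, -1]
    - [0.16, -0.88, 0.75, 0, 0, 0, -1]
    - [0.16, -0.88, 0.75, 0, 0, 0, -1]
    - [0.16, -0.88, 0.75, 0, 0, 0, -1]
    - [0.16, -0.88, 0.75, 0, 0, 0, -1]

```text
t: 31.83
position: [0.4713, 0.0899, 0.1625]
tool_rot: [-3.138, -0.149, -0.005]
force: [0.1, -0.5, -0.5]
finger_gap: 0.554
finger_force: 41.7
```

```bash
python3 - <<'E'
from lib import *
c=optics.read_camera("wrist");s=observe();print(s["position"],s["tool_rot"],s["finger_gap"])
p=ring(c,"blue",(.5565,.1027))
b=locate("blue",s["position"]-[0,0,.045],cams=("wrist",));s=observe();print("sleeve in tool",Ro.from_rotvec(s["tool_rot"]).inv().apply(b-s["position"]).round(4))
print(step((*p,.17)),s["position"])
cv2.imwrite("pics/w8.png",c["color"][:,:,::-1])
E
```

```text
[0.47116097 0.09000907 0.16225066] [-3.13787295 -0.14973055 -0.00453634] 0.5507667744705643
ring [0.5565 0.1027 0.0361] resid 0.00012 px [[305.8  90.6]] pred [305.9  90.7]
wrist [314. 326.] pred [314. 318.] 31545 
blue joint [0.4714 0.0896 0.1143] 0.97
 wrist only [0.4714 0.0896 0.1143] 0.97
sleeve in tool [0.0002 0.0006 0.0478]
(array([ 0.864, -0.043, -0.078]), array([0., 0., 0.])) [0.4709704  0.09016187 0.16201693]
```

View pics/w8.png

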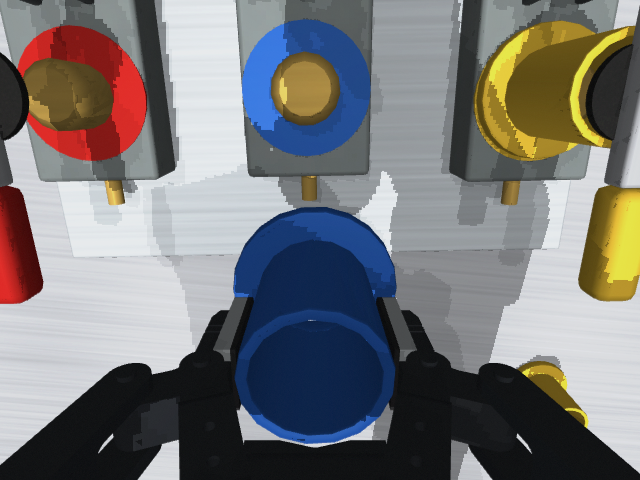

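The blue ring is confirmed at (306,91), and the sleeve hangs centred in the grip.

Call:
servo_tool:
  rows:
    - [0.2, -0.01, 0, 0, 0, 0, -1]
    - [0.45, -0.02, 0, 0, 0, 0, -1]
    - [0.7, -0.04, 0, 0, 0, 0, -1]
    - [0.86, -0.045, 0, 0, 0, 0, -1]
    - [0.86, -0.045, 0, 0, 0, 0, -1]
    - [0.86, -0.045, 0, 0, 0, 0, -1]
    - [0.86, -0.045, 0, 0, 0, 0, -1]
    - [0.86, -0.045, 0, 0, 0, 0, -1]
    - [0.86, -0.045, 0, 0, 0, 0, -1]
    - [0.86, -0.045, 0, 0, 0, 0, -1]
    - [0.86, -0.045, 0, 0, 0, 0, -1]

```text
t: 32.85
position: [0.5551, 0.1036, 0.1611]
tool_rot: [3.138, 0.153, -0.0]
force: [-0.9, 0.2, -1.3]
finger_gap: 0.553
finger_force: 41.7
```

```bash
python3 - <<'E'
from lib import *
s=observe();print(s["position"],s["tool_rot"],step((.5565,.1027,.11)))
E
```

```text
[0.55506784 0.10359382 0.16105129] [ 3.13785838e+00  1.52995891e-01 -1.68000243e-04] (array([0.013, 0.01 , 0.511]), array([0., 0., 0.]))
```

Call:
servo_tool:
  rows:
    - [0.01, 0.01, 0.15, 0, 0, 0, -1]
    - [0.012, 0.01, 0.3, 0, 0, 0, -1]
    - [0.012, 0.01, 0.36, 0, 0, 0, -1]
    - [0.012, 0.01, 0.4, 0, 0, 0, -1]
    - [0.012, 0.01, 0.44, 0, 0, 0, -1]
    - [0.012, 0.01, 0.48, 0, 0, 0, -1]
    - [0.012, 0.01, 0.51, 0, 0, 0, -1]
    - [0.012, 0.01, 0.51, 0, 0, 0, -1]

```text
t: 33.52
position: [0.5566, 0.1028, 0.1096]
tool_rot: [3.138, 0.153, -0.001]
force: [-0.2, -0.1, -0.2]
finger_gap: 0.557
finger_force: 41.7
```

Call:
servo_tool:
  rows:
    - [0, 0, 0.04, 0, 0, 0, -1]
    - [0, 0, 0.08, 0, 0, 0, -1]
    - [0, 0, 0.12, 0, 0, 0, -1]
    - [0, 0, 0.16, 0, 0, 0, -1]
    - [0, 0, 0.19, 0, 0, 0, -1]
    - [0, 0, 0.21, 0, 0, 0, -1]
    - [0, 0, 0.23, 0, 0, 0, -1]
    - [0, 0, 0.24, 0, 0, 0, -1]
    - [0, 0, 0.24, 0, 0, 0, -1]

```text
t: 34.27
position: [0.5565, 0.1028, 0.0884]
tool_rot: [3.137, 0.153, 0.0]
force: [-5.5, -0.1, 15.8]
finger_gap: 0.551
finger_force: 42.9
```

Call:
servo_tool:
  rows:
    - [0, 0, 0, 0, 0, 0, 1]
    - [0, 0, 0, 0, 0, 0, 1]
    - [0, 0, 0, 0, 0, 0, 1]
    - [0, 0, 0, 0, 0, 0, 1]
    - [0, 0, -0.1, 0, 0, 0, 1]
    - [0, 0, -0.3, 0, 0, 0, 1]
    - [0, 0, -0.6, 0, 0, 0, 1]
    - [0, 0, -0.9, 0, 0, 0, 1]

```text
t: 34.93
position: [0.5561, 0.1027, 0.1766]
tool_rot: [3.138, 0.153, -0.003]
force: [0.8, 0.0, 1.1]
finger_gap: 1.0
finger_force: 0.0
```

Call:
servo_tool:
  rows:
    - [0, 0, -0.3, 0, 0, 0, 1]
    - [0, 0, -0.6, 0, 0, 0, 1]
    - [0, 0, -1, 0, 0, 0, 1]

```text
t: 35.18
position: [0.5553, 0.1024, 0.2763]
tool_rot: [3.137, 0.153, -0.006]
force: [1.0, -0.3, -0.1]
finger_gap: 1.002
finger_force: 0.0
```

Call:
servo_tool:
  rows:
    - [0, 0, -0.3, 0, 0, 0, 1]
    - [0, 0, -0.5, 0, 0, 0, 1]
    - [0, 0, -0.5, 0, 0, 0, 1]
    - [0, 0, -0.5, 0, 0, 0, 1]
    - [0, 0, -0.5, 0, 0, 0, 1]
    - [0, 0, -0.5, 0, 0, 0, 1]
    - [0, 0, -0.5, 0, 0, 0, 1]
    - [0, 0, -0.5, 0, 0, 0, 1]

```text
t: 35.85
position: [0.5563, 0.1026, 0.3247]
tool_rot: [3.138, 0.153, -0.004]
force: [0.3, -0.0, 0.5]
finger_gap: 1.001
finger_force: 0.0
```

```bash
python3 - <<'E'
from lib import *
for n in("wrist","scene"):
    c=optics.read_camera(n); r=lever(c,"blue",(.5565,.1027))
    if n=="wrist": print(step((*r[1][:2],.243)))
s=observe();print(s["t"],s["position"]); locate("blue",(.5565,.1027,.04),cams=("scene",))
E
```

```text
blue lever 1.63 score 0.56 handle [0.6213 0.1089 0.2428] [314. 132.]
(array([0.653, 0.001, 0.818]), array([0., 0., 0.]))
blue lever 1.67 score 0.53 handle [0.6261 0.1093 0.2424] [382. 180.]
35.95 [0.55656483 0.10269851 0.32515792]
scene [352. 230.] pred [351. 230.] 882 
blue joint [ 0.5288  0.1455 -0.0062] 0.947
```

Call:
servo_tool:
  rows:
    - [0.2, 0, 0, 0, 0, 0, 1]
    - [0.45, 0, 0, 0, 0, 0, 1]
    - [0.67, 0, 0.1, 0, 0, 0, 1]
    - [0.67, 0, 0.3, 0, 0, 0, 1]
    - [0.67, 0, 0.6, 0, 0, 0, 1]
    - [0.67, 0, 0.82, 0, 0, 0, 1]
    - [0.67, 0, 0.82, 0, 0, 0, 1]
    - [0.67, 0, 0.82, 0, 0, 0, 0]
    - [0.67, 0, 0.82, 0, 0, 0, -1]
    - [0.67, 0, 0.82, 0, 0, 0, -1]
    - [0.67, 0, 0.82, 0, 0, 0, -1]
    - [0.67, 0, 0.82, 0, 0, 0, -1]
  squeeze: 25

```text
t: 37.0
position: [0.624, 0.1094, 0.2454]
tool_rot: [-3.137, -0.153, -0.004]
force: [-0.7, -0.9, 0.5]
finger_gap: 0.296
finger_force: 0.0
```

Call:
servo_tool:
  rows:
    - [0, 0, 0, 0, 0, 0, -1]
    - [0, 0, 0, 0, 0, 0, -1]
    - [0, 0, 0, 0, 0, 0, -1]

```text
t: 37.25
position: [0.6238, 0.1106, 0.2453]
tool_rot: [-3.136, -0.156, -0.004]
force: [-1.7, 2.3, 5.3]
finger_gap: 0.205
finger_force: 27.8
```

Call:
servo_tool:
  rows:
    - [-0.09, 0, 0, 0, 0, 0, -1]
    - [-0.18, 0, -0.001, 0, 0, 0, -1]
    - [-0.27, 0, 0.01, 0, 0, 0, -1]
    - [-0.358, 0, 0.025, 0, 0, 0, -1]
    - [-0.445, 0, 0.05, 0, 0, 0, -1]
    - [-0.53, 0, 0.078, 0, 0, 0, -1]
    - [-0.612, 0, 0.115, 0, 0, 0, -1]
    - [-0.692, 0, 0.155, 0, 0, 0, -1]
    - [-0.77, 0, 0.204, 0, 0, 0, -1]
    - [-0.841, 0, 0.256, 0, 0, 0, -1]
    - [-0.948, 0, 0.352, 0, 0, 0, -1]

```text
t: 38.17
position: [0.5314, 0.1, 0.211]
tool_rot: [-3.137, -0.153, -0.012]
force: [-0.5, -0.3, 5.0]
finger_gap: 0.21
finger_force: 28.2
```

Call:
servo_tool:
  rows:
    - [-0.102, 0, 0.118, 0, 0, 0, -1]
    - [-0.152, 0, 0.192, 0, 0, 0, -1]
    - [-0.2, 0, 0.269, 0, 0, 0, -1]
    - [-0.24, 0, 0.35, 0, 0, 0, -1]
    - [-0.274, 0, 0.432, 0, 0, 0, -1]
    - [-0.302, 0, 0.52, 0, 0, 0, -1]
    - [-0.323, 0, 0.606, 0, 0, 0, -1]
    - [-0.341, 0, 0.724, 0, 0, 0, -1]
    - [-0.347, 0, 0.82, 0, 0, 0, -1]
    - [-0.347, 0, 0.87, 0, 0, 0, -1]
    - [-0.347, 0, 0.91, 0, 0, 0, -1]
    - [-0.347, 0, 0.92, 0, 0, 0, -1]

```text
t: 39.17
position: [0.4932, 0.0957, 0.1164]
tool_rot: [3.136, 0.153, -0.006]
force: [-7.2, -2.6, 12.4]
finger_gap: 0.208
finger_force: 28.7
```

Call:
servo_tool:
  rows:
    - [0, 0, 0.01, 0, 0, 0, -1]
    - [0, 0, 0.01, 0, 0, 0, -1]
    - [0, 0, 0.01, 0, 0, 0, -1]

```text
t: 39.42
position: [0.4932, 0.0957, 0.1164]
tool_rot: [3.136, 0.153, -0.005]
force: [-7.1, -4.3, 10.4]
finger_gap: 0.208
finger_force: 28.7
```

Call:
servo_tool:
  rows:
    - [0, 0, 0, 0, 0, 0, 0]
    - [0, 0, 0, 0, 0, 0, 1]
    - [0, 0, 0, 0, 0, 0, 1]
    - [0, 0, 0, 0, 0, 0, 1]
    - [0, 0, -0.1, 0, 0, 0, 1]
    - [0, 0, -0.4, 0, 0, 0, 1]
    - [0, 0, -0.7, 0, 0, 0, 1]
    - [0, -0.1, -0.9, 0, 0, 0, 1]
    - [0, -0.3, -0.9, 0, 0, 0, 1]

```text
t: 40.17
position: [0.4951, 0.1248, 0.2107]
tool_rot: [-3.138, -0.143, -0.016]
force: [0.5, 0.6, -0.5]
finger_gap: 1.003
finger_force: 0.0
```

Call:
servo_tool:
  rows:
    - [0, -0.3, 0, 0, 0, 0, 1]
    - [0, -0.6, 0, 0, 0, 0, 1]
    - [0, -0.9, 0, 0, 0, 0, 1]
    - [0.02, -1.0, 0, 0, 0, 0, 1]
    - [0.02, -1.0, 0, 0, 0, 0, 1]
    - [0.02, -1.0, 0, 0, 0, 0, 1]
    - [0.02, -1.0, 0, 0, 0, 0, 1]
    - [0.02, -1.0, 0, 0, 0, 0, 1]
    - [0.02, -1.0, 0, 0, 0, 0, 1]

```text
t: 40.92
position: [0.4844, 0.2243, 0.2057]
tool_rot: [3.137, 0.148, -0.0]
force: [0.0, 0.9, 0.9]
finger_gap: 1.0
finger_force: 0.0
```

```bash
python3 - <<'E'
from lib import *
c=optics.read_camera("wrist");m=cmask(c["color"],"red");s=observe();print(s["t"],s["position"])
q=proj(c,[.545,.233,.043])[0]
B=[b for b in blobs(m,100) if np.hypot(*(b[2]-q))<70 and b[2][1]<200];print([(b[2].round(),b[1]) for b in blobs(m,100)],q)
P=np.array([atz(c,x,.043)[:2] for x in cv2.convexHull(np.vstack([np.argwhere(b[0])[:,::-1] for b in B]).astype(np.int32))[:,0].astype(float)])
r=least_squares(lambda v:np.hypot(P[:,0]-v[0],P[:,1]-v[1])-.0361,[.545,.233],loss="soft_l1",f_scale=.0005);print("ring",r.x.round(4))
h=r.x-.062*np.array([np.cos(.095),np.sin(.095)]);print(h.round(4),proj(c,[*h,.125]).round(),step((*h,.125))[0]); lever(c,"red",r.x)
lever(c,"blue",(.5565,.1027))
cv2.imwrite("pics/w9.png",c["color"][:,:,::-1])
E
```

```text
40.9667 [0.48429921 0.22469123 0.20573705]
[(array([279., 126.]), array([ 262,   83,   39,  103, 1758], dtype=int32)), (array([348., 124.]), array([ 328,   82,   39,  103, 1836], dtype=int32)), (array([316., 263.]), array([ 299,  219,   34,   89, 2803], dtype=int32))] [309.67624165 129.71154678]
ring [0.5414 0.2297]
[0.4797 0.2239] [[314. 264.]] [-0.046  0.003  0.807]
red lever 0.07 score 0.72 handle [0.48   0.2239 0.1314] [314. 267.]
blue lever -0.01 score 0.74 handle [0.4948 0.0968 0.1218] [546. 255.]
```

View pics/w9.png

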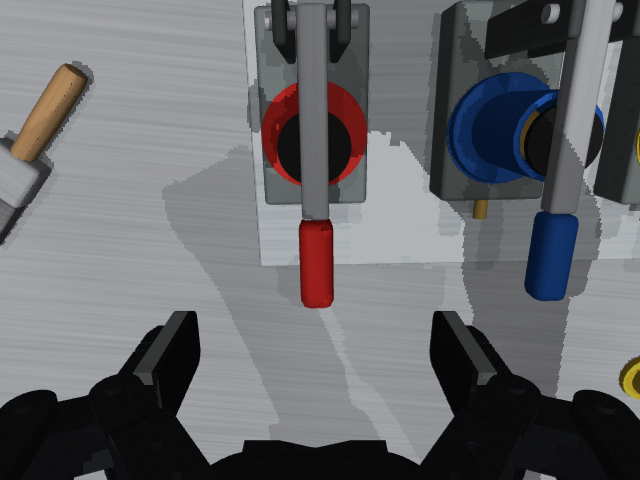

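The red handle is at (316,263), blue's lever is shut at (548,256), and the brush is well clear. Opening red.

Call:
servo_tool:
  rows:
    - [-0.03, 0, 0.3, 0, 0, 0, 1]
    - [-0.03, 0, 0.6, 0, 0, 0, 1]
    - [-0.03, 0, 0.81, 0, 0, 0, 1]
    - [-0.03, 0, 0.81, 0, 0, 0, 0]
    - [-0.03, 0, 0.81, 0, 0, 0, -1]
    - [-0.03, 0, 0.81, 0, 0, 0, -1]
    - [-0.03, 0, 0.81, 0, 0, 0, -1]
    - [-0.03, 0, 0.81, 0, 0, 0, -1]
    - [-0.03, 0, 0.81, 0, 0, 0, -1]
    - [-0.03, 0, 0.81, 0, 0, 0, -1]
    - [-0.03, 0, 0.81, 0, 0, 0, -1]
  squeeze: 25

```text
t: 41.88
position: [0.4821, 0.2233, 0.1256]
tool_rot: [3.134, 0.153, 0.003]
force: [1.8, -5.5, 1.6]
finger_gap: 0.205
finger_force: 28.4
```

Call:
servo_tool:
  rows:
    - [0.007, 0, -0.127, 0, 0, 0, -1]
    - [0.027, 0, -0.252, 0, 0, 0, -1]
    - [0.06, 0, -0.375, 0, 0, 0, -1]
    - [0.105, 0, -0.49, 0, 0, 0, -1]
    - [0.163, 0, -0.6, 0, 0, 0, -1]
    - [0.234, 0, -0.713, 0, 0, 0, -1]
    - [0.316, 0, -0.811, 0, 0, 0, -1]
    - [0.408, 0, -0.902, 0, 0, 0, -1]

```text
t: 42.55
position: [0.5206, 0.2277, 0.2143]
tool_rot: [3.134, 0.154, -0.006]
force: [2.3, -2.8, -9.2]
finger_gap: 0.206
finger_force: 29.1
```

Call:
servo_tool:
  rows:
    - [0.1, 0, -0.079, 0, 0, 0, -1]
    - [0.208, 0, -0.147, 0, 0, 0, -1]
    - [0.323, 0, -0.203, 0, 0, 0, -1]
    - [0.442, 0, -0.246, 0, 0, 0, -1]
    - [0.566, 0, -0.277, 0, 0, 0, -1]
    - [0.693, 0, -0.294, 0, 0, 0, -1]
    - [0.82, 0, -0.298, 0, 0, 0, -1]
    - [0.947, 0, -0.288, 0, 0, 0, -1]
    - [0.99, 0, -0.283, 0, 0, 0, -1]
    - [0.99, 0, -0.283, 0, 0, 0, -1]

```text
t: 43.38
position: [0.6199, 0.239, 0.2431]
tool_rot: [3.137, 0.152, -0.002]
force: [-1.7, -1.4, -0.7]
finger_gap: 0.208
finger_force: 28.6
```

Call:
servo_tool:
  rows:
    - [0, 0, 0, 0, 0, 0, 0]
    - [0, 0, 0, 0, 0, 0, 1]
    - [0, 0, 0, 0, 0, 0, 1]
    - [0, 0, 0, 0, 0, 0, 1]
    - [0, 0, -0.2, 0, 0, 0, 1]
    - [0, 0, -0.5, 0, 0, 0, 1]
    - [0, 0, -0.8, 0, 0, 0, 1]
    - [0, 0, -0.8, 0, 0, 0, 1]

```text
t: 44.05
position: [0.6228, 0.2412, 0.331]
tool_rot: [-3.132, -0.152, -0.022]
force: [0.4, -0.2, 1.6]
finger_gap: 1.006
finger_force: 0.0
```

```bash
python3 - <<'E'
from lib import *
p=locate("red",(.5508,-.2824,-.005),cams=("scene","top"));s=observe();print(s["t"],s["position"]);print(step((p[0],p[1],.2)))
for n in("scene","wrist"): lever(optics.read_camera(n),"red",(.5425,.2305))
E
```

```text
scene [231. 350.] pred [231. 349.] 1166 
top [427. 251.] pred [429. 249.] 481 
red joint [ 0.5509 -0.2825 -0.0053] 0.902
44.15 [0.62064686 0.24004447 0.32521278]
(array([-1.208,  5.135,  1.239]), array([0., 0., 0.]))
red lever 1.66 score 0.53 handle [0.6109 0.237  0.2425] [410. 148.]
red lever 1.65 score 0.58 handle [0.6097 0.2369 0.2426] [317. 275.]
```

Call:
servo_tool:
  rows:
    - [-0.05, 0.22, 0, 0, 0, 0, 1]
    - [-0.12, 0.5, 0, 0, 0, 0, 1]
    - [-0.2, 0.86, 0, 0, 0, 0, 1]

```text
t: 44.5
position: [0.6071, 0.154, 0.321]
tool_rot: [-3.136, -0.161, 0.006]
force: [0.8, -1.0, -0.2]
finger_gap: 1.001
finger_force: 0.0
```

Call:
servo_tool:
  rows:
    - [-0.07, 0.29, 0, 0, 0, 0, 1]
    - [-0.14, 0.58, 0, 0, 0, 0, 1]
    - [-0.2, 0.86, 0, 0, 0, 0, 1]

```text
t: 44.75
position: [0.5958, 0.0625, 0.3215]
tool_rot: [3.137, 0.152, -0.005]
force: [0.4, -0.2, -0.3]
finger_gap: 1.0
finger_force: 0.0
```

Call:
servo_tool:
  rows:
    - [-0.07, 0.29, 0, 0, 0, 0, 1]
    - [-0.14, 0.58, 0, 0, 0, 0, 1]
    - [-0.2, 0.86, 0, 0, 0, 0, 1]

```text
t: 45.0
position: [0.5842, -0.0248, 0.3216]
tool_rot: [3.138, 0.152, -0.005]
force: [0.6, -0.3, -0.7]
finger_gap: 1.0
finger_force: 0.0
```

Call:
servo_tool:
  rows:
    - [-0.07, 0.29, 0, 0, 0, 0, 1]
    - [-0.14, 0.58, 0, 0, 0, 0, 1]
    - [-0.2, 0.86, 0, 0, 0, 0, 1]

```text
t: 45.25
position: [0.5726, -0.1122, 0.3216]
tool_rot: [-3.137, -0.152, 0.005]
force: [0.4, 0.3, -0.5]
finger_gap: 0.997
finger_force: 0.0
```

Call:
servo_tool:
  rows:
    - [-0.07, 0.29, 0.1, 0, 0, 0, 1]
    - [-0.14, 0.58, 0.2, 0, 0, 0, 1]
    - [-0.2, 0.86, 0.4, 0, 0, 0, 1]

```text
t: 45.5
position: [0.5623, -0.1999, 0.2833]
tool_rot: [3.137, 0.152, 0.003]
force: [0.6, -0.4, 0.1]
finger_gap: 1.001
finger_force: 0.0
```

Call:
servo_tool:
  rows:
    - [-0.07, 0.29, 0.2, 0, 0, 0, 1]
    - [-0.14, 0.58, 0.4, 0, 0, 0, 1]
    - [-0.2, 0.84, 0.7, 0, 0, 0, 1]
    - [-0.2, 0.84, 0.9, 0, 0, 0, 1]
    - [-0.2, 0.84, 0.9, 0, 0, 0, 1]
    - [-0.2, 0.84, 0.9, 0, 0, 0, 1]
    - [-0.2, 0.84, 0.9, 0, 0, 0, 1]
    - [-0.2, 0.84, 0.9, 0, 0, 0, 1]
    - [-0.2, 0.84, 0.9, 0, 0, 0, 1]
    - [-0.2, 0.84, 0.9, 0, 0, 0, 1]

```text
t: 46.33
position: [0.5515, -0.283, 0.1946]
tool_rot: [3.137, 0.155, 0.004]
force: [0.5, 0.5, -0.4]
finger_gap: 0.997
finger_force: 0.0
```

```bash
python3 - <<'E'
from lib import *
p=locate("red",(.5508,-.2824,-.005),cams=("wrist","scene"));s=observe();print(s["t"],s["position"],s["joints"].round(2));print(step((p[0],p[1],.045)))
E
```

```text
wrist [316. 211.] pred [313. 214.] 6164 
scene [231. 350.] pred [231. 349.] 1168 
red joint [ 0.5511 -0.2845 -0.0032] 0.93
 wrist only [ 0.5501 -0.2848 -0.0059] 0.989
46.4333 [ 0.55103187 -0.28332599  0.19406209] [ 0.5   0.62 -0.1   1.59  0.07  0.93 -1.09]
(array([-0.002,  0.01 ,  1.491]), array([0., 0., 0.]))
```

Call:
servo_tool:
  rows:
    - [-0.01, 0.01, 0.3, 0, 0, 0, 1]
    - [-0.01, 0.01, 0.6, 0, 0, 0, 1]
    - [-0.01, 0.01, 0.8, 0, 0, 0, 1]
    - [-0.01, 0.01, 0.8, 0, 0, 0, 1]
    - [-0.01, 0.01, 0.8, 0, 0, 0, 1]
    - [-0.01, 0.01, 0.8, 0, 0, 0, 1]
    - [-0.01, 0.01, 0.8, 0, 0, 0, 1]
    - [-0.01, 0.01, 0.8, 0, 0, 0, 1]

```text
t: 47.1
position: [0.5508, -0.2852, 0.115]
tool_rot: [3.136, 0.153, 0.005]
force: [0.5, -0.8, -0.4]
finger_gap: 1.0
finger_force: 0.0
```

```bash
python3 - <<'E'
from lib import *
p=locate("red",(.5501,-.2848,-.005),cams=("wrist",));s=observe();print(s["t"],s["position"]);print(step((p[0],p[1],.045)))
E
```

```text
wrist [312. 251.] pred [313. 252.] 12812 
red joint [ 0.5502 -0.2847 -0.0046] 0.99
 wrist only [ 0.5502 -0.2847 -0.0046] 0.99
47.15 [ 0.55056002 -0.28512818  0.11477057]
(array([-0.005, -0.006,  0.698]), array([0., 0., 0.]))
```

Call:
servo_tool:
  rows:
    - [0, 0, 0.3, 0, 0, 0, 1]
    - [0, 0, 0.55, 0, 0, 0, 1]
    - [0, 0, 0.7, 0, 0, 0, 1]
    - [0, 0, 0.7, 0, 0, 0, 1]
    - [0, 0, 0.7, 0, 0, 0, 1]
    - [0, 0, 0.7, 0, 0, 0, 0]
    - [0, 0, 0.7, 0, 0, 0, -1]
    - [0, 0, 0.7, 0, 0, 0, -1]
    - [0, 0, 0.7, 0, 0, 0, -1]
    - [0, 0, 0.7, 0, 0, 0, -1]
    - [0, 0, 0.7, 0, 0, 0, -1]
    - [0, 0, 0.7, 0, 0, 0, -1]
  squeeze: 40

```text
t: 48.15
position: [0.5507, -0.2851, 0.045]
tool_rot: [3.137, 0.153, 0.004]
force: [-0.9, 0.5, 6.8]
finger_gap: 0.557
finger_force: 41.1
```

Call:
servo_tool:
  rows:
    - [0, 0, 0, 0, 0, 0, -1]
    - [0, 0, -0.1, 0, 0, 0, -1]
    - [0, 0, -0.3, 0, 0, 0, -1]
    - [0, 0, -0.6, 0, 0, 0, -1]
    - [0, 0, -1, 0, 0, 0, -1]
    - [0, 0, -1, 0, 0, 0, -1]

```text
t: 48.65
position: [0.5541, -0.2869, 0.1514]
tool_rot: [3.13, 0.152, 0.022]
force: [1.4, -1.5, -0.4]
finger_gap: 0.565
finger_force: 41.6
```

Call:
servo_tool:
  rows:
    - [-0.02, -0.3, -0.3, 0, 0, 0, -1]
    - [-0.05, -0.6, -0.6, 0, 0, 0, -1]
    - [-0.07, -0.86, -1, 0, 0, 0, -1]

```text
t: 48.9
position: [0.5334, -0.2014, 0.2366]
tool_rot: [-3.135, -0.154, 0.006]
force: [1.2, 1.1, -1.2]
finger_gap: 0.558
finger_force: 42.0
```

Call:
servo_tool:
  rows:
    - [-0.02, -0.3, 0, 0, 0, 0, -1]
    - [-0.05, -0.6, 0, 0, 0, 0, -1]
    - [-0.07, -0.86, 0, 0, 0, 0, -1]

```text
t: 49.15
position: [0.5192, -0.117, 0.238]
tool_rot: [-3.138, -0.154, -0.003]
force: [0.3, 0.5, -1.6]
finger_gap: 0.558
finger_force: 42.0
```

Call:
servo_tool:
  rows:
    - [-0.02, -0.3, 0, 0, 0, 0, -1]
    - [-0.05, -0.6, 0, 0, 0, 0, -1]
    - [-0.07, -0.86, 0, 0, 0, 0, -1]

```text
t: 49.4
position: [0.5035, -0.0321, 0.2372]
tool_rot: [-3.137, -0.155, -0.0]
force: [0.5, 0.2, -2.2]
finger_gap: 0.554
finger_force: 42.0
```

Call:
servo_tool:
  rows:
    - [-0.02, -0.3, 0, 0, 0, 0, -1]
    - [-0.05, -0.6, 0, 0, 0, 0, -1]
    - [-0.07, -0.86, 0, 0, 0, 0, -1]

```text
t: 49.65
position: [0.4881, 0.0528, 0.2372]
tool_rot: [-3.137, -0.155, -0.0]
force: [-0.0, 1.1, -1.7]
finger_gap: 0.559
finger_force: 42.0
```

Call:
servo_tool:
  rows:
    - [-0.02, -0.3, 0, 0, 0, 0, -1]
    - [-0.05, -0.6, 0, 0, 0, 0, -1]
    - [-0.07, -0.86, 0, 0, 0, 0, -1]

```text
t: 49.9
position: [0.4728, 0.1376, 0.2372]
tool_rot: [-3.137, -0.155, -0.0]
force: [0.2, 0.2, -1.3]
finger_gap: 0.561
finger_force: 42.0
```

Call:
servo_tool:
  rows:
    - [-0.02, -0.3, 0, 0, 0, 0, -1]
    - [-0.05, -0.6, 0.1, 0, 0, 0, -1]
    - [-0.07, -0.84, 0.4, 0, 0, 0, -1]
    - [-0.07, -0.84, 0.75, 0, 0, 0, -1]
    - [-0.07, -0.84, 0.75, 0, 0, 0, -1]
    - [-0.07, -0.84, 0.75, 0, 0, 0, -1]
    - [-0.07, -0.84, 0.75, 0, 0, 0, -1]
    - [-0.07, -0.84, 0.75, 0, 0, 0, -1]
    - [-0.07, -0.84, 0.75, 0, 0, 0, -1]
    - [-0.07, -0.84, 0.75, 0, 0, 0, -1]

```text
t: 50.73
position: [0.4597, 0.2182, 0.1633]
tool_rot: [-3.137, -0.151, -0.005]
force: [-0.2, 0.0, -1.3]
finger_gap: 0.56
finger_force: 42.3
```

```bash
python3 - <<'E'
from lib import *
c=optics.read_camera("wrist");s=observe();print(s["position"],s["tool_rot"],s["finger_gap"],s["t"])
p=ring(c,"red",(.5425,.2305))
b=locate("red",s["position"]-[0,0,.045],cams=("wrist",));s=observe();print("sleeve in tool",Ro.from_rotvec(s["tool_rot"]).inv().apply(b-s["position"]).round(4))
print(step((*p,.17)),s["position"])
E
```

```text
[0.45944402 0.21829522 0.16297631] [-3.13708141 -0.15107685 -0.00371828] 0.5621960629429061 50.7833
ring [0.5415 0.2298 0.0361] resid 0.00012 px [[307.9  97. ]] pred [306.9  95. ]
wrist [315. 327.] pred [314. 318.] 31786 
red joint [0.4595 0.2179 0.1157] 0.97
 wrist only [0.4595 0.2179 0.1157] 0.97
sleeve in tool [0.0001 0.0005 0.047 ]
(array([ 0.83 , -0.035, -0.072]), array([0., 0., 0.])) [0.45923671 0.21835575 0.16269581]
```

Call:
servo_tool:
  rows:
    - [0.2, -0.01, 0, 0, 0, 0, -1]
    - [0.45, -0.02, 0, 0, 0, 0, -1]
    - [0.7, -0.025, 0, 0, 0, 0, -1]
    - [0.84, -0.025, 0, 0, 0, 0, -1]
    - [0.84, -0.025, 0, 0, 0, 0, -1]
    - [0.84, -0.025, 0, 0, 0, 0, -1]
    - [0.84, -0.025, 0, 0, 0, 0, -1]
    - [0.84, -0.025, 0, 0, 0, 0, -1]
    - [0.84, -0.025, 0, 0, 0, 0, -1]
    - [0.84, -0.025, 0, 0, 0, 0, -1]
    - [0.84, -0.025, 0, 0, 0, 0, -1]

```text
t: 51.75
position: [0.5416, 0.2293, 0.1619]
tool_rot: [-3.138, -0.153, 0.0]
force: [0.1, 0.3, -1.9]
finger_gap: 0.56
finger_force: 42.3
```

```bash
python3 - <<'E'
from lib import *
s=observe();print(s["position"],s["tool_rot"],step((.5415,.2298,.11)))
E
```

```text
[0.54161714 0.22927516 0.16194007] [-3.13774966e+00 -1.53495519e-01  9.62435439e-05] (array([-0.001, -0.005,  0.519]), array([0., 0., 0.]))
```

Call:
servo_tool:
  rows:
    - [0, -0.005, 0.15, 0, 0, 0, -1]
    - [0, -0.005, 0.3, 0, 0, 0, -1]
    - [0, -0.005, 0.36, 0, 0, 0, -1]
    - [0, -0.005, 0.4, 0, 0, 0, -1]
    - [0, -0.005, 0.44, 0, 0, 0, -1]
    - [0, -0.005, 0.48, 0, 0, 0, -1]
    - [0, -0.005, 0.52, 0, 0, 0, -1]
    - [0, -0.005, 0.52, 0, 0, 0, -1]

```text
t: 52.42
position: [0.5417, 0.2296, 0.1093]
tool_rot: [3.138, 0.153, -0.001]
force: [-0.1, 0.3, -1.6]
finger_gap: 0.56
finger_force: 42.3
```

Call:
servo_tool:
  rows:
    - [0, 0, 0.04, 0, 0, 0, -1]
    - [0, 0, 0.08, 0, 0, 0, -1]
    - [0, 0, 0.12, 0, 0, 0, -1]
    - [0, 0, 0.16, 0, 0, 0, -1]
    - [0, 0, 0.19, 0, 0, 0, -1]
    - [0, 0, 0.21, 0, 0, 0, -1]
    - [0, 0, 0.23, 0, 0, 0, -1]
    - [0, 0, 0.24, 0, 0, 0, -1]
    - [0, 0, 0.24, 0, 0, 0, -1]

```text
t: 53.17
position: [0.5419, 0.2296, 0.088]
tool_rot: [3.138, 0.153, 0.001]
force: [-4.4, -2.5, 11.6]
finger_gap: 0.559
finger_force: 43.2
```

Call:
servo_tool:
  rows:
    - [0, 0, 0, 0, 0, 0, 1]
    - [0, 0, 0, 0, 0, 0, 1]
    - [0, 0, 0, 0, 0, 0, 1]
    - [0, 0, 0, 0, 0, 0, 1]
    - [0, 0, -0.1, 0, 0, 0, 1]
    - [0, 0, -0.3, 0, 0, 0, 1]
    - [0, 0, -0.6, 0, 0, 0, 1]
    - [0, 0, -0.9, 0, 0, 0, 1]

```text
t: 53.83
position: [0.5415, 0.2294, 0.1765]
tool_rot: [3.137, 0.153, -0.003]
force: [1.0, 0.7, 1.1]
finger_gap: 1.002
finger_force: 0.0
```

Call:
servo_tool:
  rows:
    - [0, 0, -0.3, 0, 0, 0, 1]
    - [0, 0, -0.6, 0, 0, 0, 1]
    - [0, 0, -1, 0, 0, 0, 1]

```text
t: 54.08
position: [0.5407, 0.229, 0.2762]
tool_rot: [3.137, 0.153, -0.005]
force: [0.7, 0.8, 0.3]
finger_gap: 0.999
finger_force: 0.0
```

Call:
servo_tool:
  rows:
    - [0, 0, -0.3, 0, 0, 0, 1]
    - [0, 0, -0.5, 0, 0, 0, 1]
    - [0, 0, -0.5, 0, 0, 0, 1]
    - [0, 0, -0.5, 0, 0, 0, 1]
    - [0, 0, -0.5, 0, 0, 0, 1]
    - [0, 0, -0.5, 0, 0, 0, 1]
    - [0, 0, -0.5, 0, 0, 0, 1]
    - [0, 0, -0.5, 0, 0, 0, 1]

```text
t: 54.75
position: [0.5416, 0.2294, 0.3245]
tool_rot: [3.137, 0.153, -0.004]
force: [-0.2, 0.1, -0.1]
finger_gap: 0.999
finger_force: 0.0
```

```bash
python3 - <<'E'
from lib import *
for n in("wrist","scene"):
    c=optics.read_camera(n); r=lever(c,"red",(.5415,.2298))
    if n=="wrist": print(step((*r[1][:2],.243)))
s=observe();print(s["t"],s["position"])
E
```

```text
red lever 1.66 score 0.67 handle [0.6099 0.2363 0.2425] [314. 125.]
(array([ 0.687, -0.002,  0.816]), array([0., 0., 0.]))
red lever 1.71 score 0.54 handle [0.6158 0.2369 0.2418] [412. 149.]
54.85 [0.5418025  0.22959261 0.32502568]
```

Call:
servo_tool:
  rows:
    - [0.2, 0, 0, 0, 0, 0, 1]
    - [0.45, 0, 0, 0, 0, 0, 1]
    - [0.69, 0, 0.1, 0, 0, 0, 1]
    - [0.69, 0, 0.3, 0, 0, 0, 1]
    - [0.69, 0, 0.6, 0, 0, 0, 1]
    - [0.69, 0, 0.82, 0, 0, 0, 1]
    - [0.69, 0, 0.82, 0, 0, 0, 1]
    - [0.69, 0, 0.82, 0, 0, 0, 0]
    - [0.69, 0, 0.82, 0, 0, 0, -1]
    - [0.69, 0, 0.82, 0, 0, 0, -1]
    - [0.69, 0, 0.82, 0, 0, 0, -1]
    - [0.69, 0, 0.82, 0, 0, 0, -1]
  squeeze: 25

```text
t: 55.85
position: [0.6112, 0.2367, 0.2453]
tool_rot: [-3.137, -0.153, -0.004]
force: [-0.6, 0.8, -0.6]
finger_gap: 0.298
finger_force: 0.0
```

Call:
servo_tool:
  rows:
    - [0, 0, 0, 0, 0, 0, -1]
    - [0, 0, 0, 0, 0, 0, -1]
    - [0, 0, 0, 0, 0, 0, -1]

```text
t: 56.1
position: [0.611, 0.2379, 0.2453]
tool_rot: [-3.135, -0.156, -0.004]
force: [-0.6, 2.7, 4.8]
finger_gap: 0.209
finger_force: 28.2
```

Call:
servo_tool:
  rows:
    - [-0.09, 0, 0, 0, 0, 0, -1]
    - [-0.18, 0, -0.001, 0, 0, 0, -1]
    - [-0.27, 0, 0.01, 0, 0, 0, -1]
    - [-0.358, 0, 0.025, 0, 0, 0, -1]
    - [-0.445, 0, 0.05, 0, 0, 0, -1]
    - [-0.53, 0, 0.078, 0, 0, 0, -1]
    - [-0.612, 0, 0.115, 0, 0, 0, -1]
    - [-0.692, 0, 0.155, 0, 0, 0, -1]
    - [-0.77, 0, 0.204, 0, 0, 0, -1]
    - [-0.841, 0, 0.256, 0, 0, 0, -1]
    - [-0.948, 0, 0.352, 0, 0, 0, -1]

```text
t: 57.02
position: [0.5182, 0.2274, 0.2114]
tool_rot: [-3.136, -0.153, -0.01]
force: [-0.7, -1.3, 7.0]
finger_gap: 0.212
finger_force: 28.9
```

Call:
servo_tool:
  rows:
    - [-0.102, 0, 0.118, 0, 0, 0, -1]
    - [-0.152, 0, 0.192, 0, 0, 0, -1]
    - [-0.2, 0, 0.269, 0, 0, 0, -1]
    - [-0.24, 0, 0.35, 0, 0, 0, -1]
    - [-0.274, 0, 0.432, 0, 0, 0, -1]
    - [-0.302, 0, 0.52, 0, 0, 0, -1]
    - [-0.323, 0, 0.606, 0, 0, 0, -1]
    - [-0.341, 0, 0.724, 0, 0, 0, -1]
    - [-0.347, 0, 0.82, 0, 0, 0, -1]
    - [-0.347, 0, 0.87, 0, 0, 0, -1]
    - [-0.347, 0, 0.91, 0, 0, 0, -1]
    - [-0.347, 0, 0.92, 0, 0, 0, -1]

```text
t: 58.02
position: [0.4802, 0.223, 0.116]
tool_rot: [3.135, 0.154, -0.007]
force: [-8.2, -3.0, 11.7]
finger_gap: 0.208
finger_force: 29.0
```

Call:
servo_tool:
  rows:
    - [0, 0, 0.01, 0, 0, 0, -1]
    - [0, 0, 0.01, 0, 0, 0, -1]
    - [0, 0, 0.01, 0, 0, 0, -1]

```text
t: 58.27
position: [0.4802, 0.223, 0.116]
tool_rot: [3.136, 0.154, -0.006]
force: [-7.8, -2.4, 10.6]
finger_gap: 0.208
finger_force: 28.9
```

Shut against the stop. Now I release, rise clear and check everything.

Call:
servo_tool:
  rows:
    - [0, 0, 0, 0, 0, 0, 0]
    - [0, 0, 0, 0, 0, 0, 1]
    - [0, 0, 0, 0, 0, 0, 1]
    - [0, 0, 0, 0, 0, 0, 1]
    - [0, 0, -0.1, 0, 0, 0, 1]
    - [0, 0, -0.4, 0, 0, 0, 1]
    - [0, 0, -0.7, 0, 0, 0, 1]
    - [0, 0, -1, 0, 0, 0, 1]

```text
t: 58.93
position: [0.4818, 0.2238, 0.2171]
tool_rot: [-3.138, -0.152, 0.0]
force: [0.7, 0.8, -0.2]
finger_gap: 1.004
finger_force: 0.0
```

Call:
servo_tool:
  rows:
    - [0, 0.3, -0.3, 0, 0, 0, 1]
    - [0, 0.6, -0.6, 0, 0, 0, 1]
    - [0, 0.9, -1, 0, 0, 0, 1]
    - [0, 0.9, -1, 0, 0, 0, 1]
    - [0, 0.9, -1, 0, 0, 0, 1]
    - [0, 0.9, -1, 0, 0, 0, 1]
    - [0, 0.9, -1, 0, 0, 0, 1]
    - [0, 0.9, -1, 0, 0, 0, 1]

```text
t: 59.6
position: [0.4893, 0.1357, 0.3138]
tool_rot: [-3.137, -0.158, 0.006]
force: [0.0, 0.8, 0.5]
finger_gap: 1.001
finger_force: 0.0
```

```bash
python3 - <<'E'
from lib import *
S=dict(yellow=(.5662,-.0292),blue=(.5565,.1027),red=(.5415,.2298))
c=optics.read_camera("scene");cv2.imwrite("pics/f1.png",cv2.resize(c["color"][150:360,220:470,::-1],None,fx=2.8,fy=2.8))
w=optics.read_camera("wrist");cv2.imwrite("pics/f2.png",w["color"][:,:,::-1])
for k in S:
    for q in(c,w): lever(q,k,S[k])
E
```

```text
yellow lever 0.04 score 0.53 handle [ 0.5046 -0.0351  0.1278] [293. 234.]
yellow lever 0.0 score 0.72 handle [ 0.5045 -0.0351  0.123 ] [528. 207.]
blue lever -0.04 score 0.55 handle [0.4949 0.0968 0.1182] [328. 204.]
blue lever 0.03 score 0.77 handle [0.4948 0.0968 0.1266] [364. 204.]
red lever -0.05 score 0.51 handle [0.4799 0.2239 0.117 ] [357. 175.]
red lever -0.03 score 0.76 handle [0.4798 0.2239 0.1194] [205. 204.]
```

View pics/f1.png

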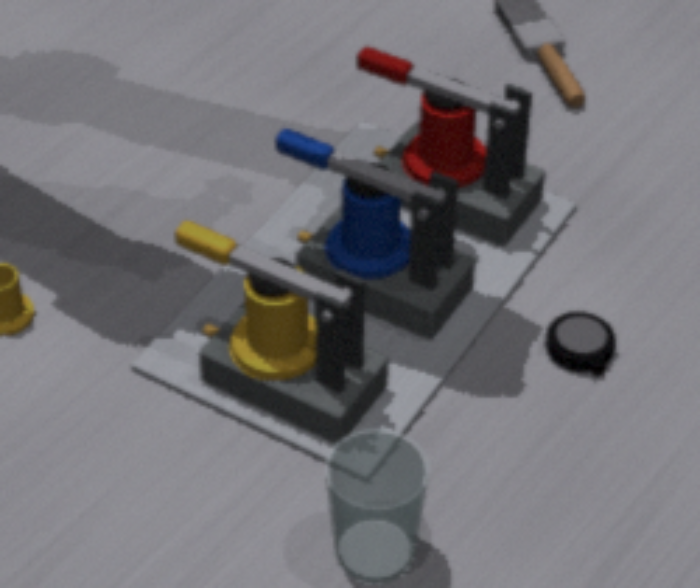

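View pics/f2.png

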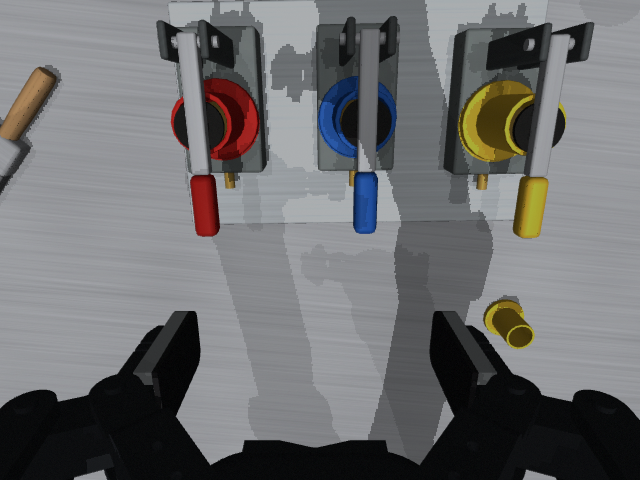

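Both views show all three sleeves seated with level levers over them: handles at (205,205), (365,203) and (531,207) in the wrist view. The beaker, brush and timer show no sign of being disturbed. Handing in.

```bash
python3 -c "
from bench import job;print(job.sign_off())"
```

```text
the job is handed in; nothing more can be done
None
```

The yellow, blue and red sleeves are seated on their matching stations with all three levers shut, and the job was handed in at about 60 s; the sign-off returned no verdict.

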